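# Load a tube carrier and balance it on the rocker

### The job

Seat every tube block on the bench flat and fully home in a pocket of the blue carrier, any block in any pocket. Then find by trial lifts where the loaded carrier balances, lift it level and lay it square across the narrow saddle of the rocker with the green lamp, so that it stays there level on its own. Last, press that rocker's start button once all the way down, leaving the other rocker's button and the bystanders alone.

Things in the scene. Friction and masses are not known exactly. Their poses are not given: they have to be found in the camera images.
- carrier: Blue tray bar, 233 mm long (its x), 60 mm wide (y), 30 mm high; origin under its centre; underside flat. Four white-floored pockets in a row, centred at x = -85.5, -28.5, +28.5, +85.5 mm, each 52 (x) by 50 mm (y), 16 mm deep; side walls 5 mm. Gripped across its 60 mm width anywhere along its length.
- carrier_centre (a point): The carrier's centre, 15 mm above its underside; axes as the carrier's. It weighs 0.4 kg empty, of which 0.3 kg is a ballast fixed inside its floor, anywhere within 95 mm of the middle along x; it cannot be seen and differs each time, so the balance point must be found by lifting.
- saddle_left (a point): Middle of the top of the left rocker's saddle. A rocker is a fixed white box, 198 (x) by 110 mm (y), 18 mm high, with a narrow black rubber saddle: flat top 45 mm above the bench, 50 mm long along this point's x, only 20 mm wide along its y. The carrier lies across it, its length along this y.
- saddle_right (a point): The same point and axes on the right rocker, a machine of the same make-up.
- lamp_green_top (a point): Top of the green lamp, 40 mm above the bench, 36 mm across. It is fixed 85 mm behind (farther from the robot than) the saddle of the rocker that is to be used; which rocker that is differs each time.
- lamp_red_top (a point): Top of the red lamp, of the same size and in the same place behind the other rocker, which is to be left alone.
- start_left (a joint): Travel of the left rocker's white push button, m: 0 released, 0.006 fully pressed; it springs back and takes about 4 N.
- start_right (a joint): Travel of the right rocker's push button, as the left one.
- start_left_top (a point): Centre of the top of the left start button (30 mm across, pressed straight down), on the robot's side of the left rocker, 100 mm from the middle of its saddle.
- start_right_top (a point): Centre of the top of the right start button, on the right rocker.
- block_1_centre (a point): Aluminium tube block with six amber tube caps in its top: 44 (x) by 42 (y) by 50 mm high; this is its centre, 25 mm above its underside. Its lowest 6 mm is a dark foot, 36 by 34 mm, that leads it into a pocket. 0.05 to 0.14 kg, unknown. Fully home in a pocket, its centre is 24 mm above the carrier's centre. May be absent.
- block_2_centre (a point): Aluminium tube block with six yellow tube caps in its top: 44 (x) by 42 (y) by 50 mm high; this is its centre, 25 mm above its underside. Its lowest 6 mm is a dark foot, 36 by 34 mm, that leads it into a pocket. 0.05 to 0.14 kg, unknown. Fully home in a pocket, its centre is 24 mm above the carrier's centre. May be absent.
- block_3_centre (a point): Aluminium tube block with six green tube caps in its top: 44 (x) by 42 (y) by 50 mm high; this is its centre, 25 mm above its underside. Its lowest 6 mm is a dark foot, 36 by 34 mm, that leads it into a pocket. 0.05 to 0.14 kg, unknown. Fully home in a pocket, its centre is 24 mm above the carrier's centre. May be absent.
- block_4_centre (a point): Aluminium tube block with six red tube caps in its top: 44 (x) by 42 (y) by 50 mm high; this is its centre, 25 mm above its underside. Its lowest 6 mm is a dark foot, 36 by 34 mm, that leads it into a pocket. 0.05 to 0.14 kg, unknown. Fully home in a pocket, its centre is 24 mm above the carrier's centre. May be absent.
- tube_rack: Bystander, to be left where it is: red tube rack, 70 by 130 by 40 mm, origin under its centre.
- tip_box: Bystander, to be left where it is: clear box with yellow lid, 85 by 120 by 57 mm, origin under its centre.
- reagent: Bystander, to be left where it is: amber bottle with blue cap, 70 mm across, 150 mm high, origin under its centre.
- buffer: Bystander, to be left where it is: clear bottle with blue cap, 60 mm across, 130 mm high, origin under its centre.
- beaker: Bystander, to be left where it is: glass beaker, 70 mm across, 90 mm high, origin under its centre.
- petri: Bystander, to be left where it is: round covered dish, 70 mm across, 14 mm high, origin under its centre.
- marker: Bystander, to be left where it is: white and blue marker pen, 130 mm long (x), 13 mm thick, origin under its centre.
Things that resemble listed ones, but are neither listed nor needed, are in the scene too. What is shaped like the part that bears block_2_centre but purple is not meant.

How it is judged:
On the way, in this order (a step that is already met when the one before it is completed fails the run):
1. every block present sits flat in a pocket of the carrier (z of block_1_centre in the frame of carrier_centre between 0.02 and 0.027 m and y of block_1_centre in the frame of carrier_centre between -0.008 and 0.008 m and angle between the z axis of each of block_1_centre, block_2_centre, block_3_centre, block_4_centre and the z axis of carrier_centre, either way round below 0.06 rad and angle between the x axis of each of block_1_centre, block_2_centre, block_3_centre, block_4_centre and the x axis of carrier_centre, either way round below 0.12 rad and x of block_1_centre in the frame of carrier_centre between -0.094 and 0.094 m and z of block_2_centre in the frame of carrier_centre between 0.02 and 0.027 m and y of block_2_centre in the frame of carrier_centre between -0.008 and 0.008 m and x of block_2_centre in the frame of carrier_centre between -0.094 and 0.094 m and z of block_3_centre in the frame of carrier_centre between 0.02 and 0.027 m and y of block_3_centre in the frame of carrier_centre between -0.008 and 0.008 m and x of block_3_centre in the frame of carrier_centre between -0.094 and 0.094 m and z of block_4_centre in the frame of carrier_centre between 0.02 and 0.027 m and y of block_4_centre in the frame of carrier_centre between -0.008 and 0.008 m and x of block_4_centre in the frame of carrier_centre between -0.094 and 0.094 m), for 0.3 s.
2. the loaded carrier is lifted clear of the bench, level (all of step 1 and height (world z) of carrier_centre above 0.03 m and angle between carrier_centre's own z axis and vertical below 0.12 rad), for 0.3 s.
3. the loaded carrier lies level and released across the saddle of the rocker with the green lamp (all of step 1 and angle between carrier_centre's own z axis and vertical below 0.06 rad and linear speed of carrier below 0.02 m/s and angular speed of carrier below 0.1 rad/s and contact force between carrier and the fingers below 0.1 N and ((horizontal distance between lamp_green_top and saddle_left below 0.15 m and x of carrier_centre in the frame of saddle_left between -0.02 and 0.02 m and y of carrier_centre in the frame of saddle_left between -0.07 and 0.07 m and z of carrier_centre in the frame of saddle_left between 0.011 and 0.019 m and angle between the x axis of carrier_centre and the y axis of saddle_left, either way round below 0.25 rad) or (horizontal distance between lamp_green_top and saddle_right below 0.15 m and x of carrier_centre in the frame of saddle_right between -0.02 and 0.02 m and y of carrier_centre in the frame of saddle_right between -0.07 and 0.07 m and z of carrier_centre in the frame of saddle_right between 0.011 and 0.019 m and angle between the x axis of carrier_centre and the y axis of saddle_right, either way round below 0.25 rad))), for 0.8 s.
4. that rocker's start button is pressed (((horizontal distance between lamp_green_top and saddle_left below 0.15 m and value of joint start_left above 0.0045 m) or (horizontal distance between lamp_green_top and saddle_right below 0.15 m and value of joint start_right above 0.0045 m))), for 0.05 s.
At the end, for the whole second after the job is handed in: Every block present is home in a pocket (within 0.06 rad upright, 0.12 rad square, 4 mm of depth); the carrier rests released and still across the green-lamp rocker's saddle, level within 0.06 rad, square within 0.25 rad, centre line within 20 mm; both buttons are up (all of step 3 and value of joint each of start_left, start_right below 0.002 m); the robot touches nothing.
It fails at once if the start button of the rocker with the red lamp is pressed ((horizontal distance between lamp_red_top and saddle_left below 0.15 m and value of joint start_left above 0.003 m) or (horizontal distance between lamp_red_top and saddle_right below 0.15 m and value of joint start_right above 0.003 m)).
It fails at once if a bystander is shifted by more than 40 mm (distance of any of tube_rack, tip_box, reagent, buffer, beaker, petri, marker from where it was at the start of the episode above 0.04 m).
Of block_1, block_2, block_3, block_4 only 3 to 4 are there at a start; the rules pass over those that are not, and their reading is None.
At some moment in a run one of block_1, block_2, block_3, block_4 may be knocked a few centimetres aside while the robot is not near it.
It also fails if it takes over 208 s, if anything falls off the work surface, if the arm or the gripper's body presses on something with over 40 N, if the wrist force passes 120 N, or if a joint passes its speed limit or range.

### The arm

A 6-joint arm with a two-finger parallel gripper is mounted at the origin on the work surface. World frame = base frame: x ahead of the robot, y to its left, z up, the work surface at z = 0. Lengths are in m, angles in rad, forces in N, time in s.
With the tool pointing down it reaches from about 0.3 to 0.775 m from the base axis. Payload 14.6 kg.
Tool frame: the origin (TCP) lies midway between the tips of the shut fingers; the grasp point (between the pads) lies 19 mm behind it; x points along the fingers, z is the direction in which the jaws open and shut, and the axes are right-handed (so a half turn about x gives the same grasp; the last joint's range is limited). The gripper opens to 94 mm and grips with 3 to 60 N. Pads are 16 mm wide; open, the fingers measure 119 mm over their backs; the gripper's body (75 mm by 177 mm) begins 78 mm behind the grasp point.
Start: joints at [-1.2, 0.3, 1.521, -0, 1.321, -0.067], TCP at [0.233, -0.498, 0.205] pointing down, gripper open.
Joint ranges: [-3.03, 3.03], [-0.79, 2.21], [0.23, 2.52], [-1.04, 4.18], [0, 3.07], [-2.55, 2.55]. Speed limits (rad/s): [2.22, 2.22, 2.57, 3.14, 3.14, 3.14].

### API

Orientations are given as a rotation vector (axis times angle).
In Python, from workcell import env gives the robot as it stands.
- The arm moves only by the tool servo_tool, never from a script. Its argument "series" is a list of rows, each a list of 4 numbers: the shift along the tool's x, y, z in m, then the turn about the tool's x in rad. In form: [[tx, ty, tz, turn], ...]. A call has 1 to 12 rows; each row shifts and turns the pose as measured when the row begins, along the tool's axes as they then stand; what a row does not reach is not made up. A row lasts 1/10 s, in which the tool goes at most 50 mm and 8.59 degrees, less where a joint would pass 70% of its speed; a pose out of reach is approached as far as the arm can. A call with a gripper value outside its range is refused whole. "fingers" is the finger opening in m, from 0 to 0.094, set as the call begins (left out, the last holds). The fingers move at their own pace and stop on an object; "force" is the grip in N (left out, the last holds). Time passes only in rows, so rows that do not move let the fingers close. It gives the time, the measured TCP pose, the force and the opening at its end, in the units of the state.
- env.read_state(): the state, without advancing time (a new reading comes with each control period).
- env.read_camera(name): name is "scene" or "side" or "wrist"; returns (picture, depth): 400x640x3 uint8, red, green, blue; 400x640 float32, m along the optical axis (not along the pixel's ray), 0 where there is no reading.
- env.camera_params(name): a dict with "fx", "fy", "cx", "cy" (pixels), "R" (3x3) and "t" (3): a world point X has camera coordinates R X + t. Camera axes: x right, y down, z forward; pixel columns grow to the right and rows downward; lengths in m; the calibration is good to about 2 mm. A picture is of the moment at which its call begins: read the wrist's pose just before it. camera_params takes no time and is no camera call; for the wrist camera it gives the pose at the moment of the call.
- env.job_done(): hands the job in, once; it reports no verdict.
The state is a dict: "time_s": time; "joint_positions": joint angles; "qd": joint speeds; "joint_efforts": joint torques, N m; "ee_pos": TCP position; "ee_rot": TCP orientation; "wrist_force": force on the tool from outside, world axes, zero at the start; "ft_torque": the same for the moment, N m; "width": finger opening in m.
Only numpy, scipy, OpenCV 4.12 (cv2) and the standard library are available. Lean on these libraries where they do the work, as an engineer would, in place of code of your own. Each camera call takes 0.05 s, during which the arm holds its last target. There are 200 camera calls.

## Working session

There is one attempt and no reset: what is moved stays moved. The work goes in short steps, Python scripts to look and compute and a tool call to move; the robot and the scene stay as the last step left them, time stands still between calls to the robot, and variables do not carry over. Pictures are saved under pics/ and viewed, about 12 in all and at most 16, crops included, and the job is handed in when it is done.

Besides the shell and the picture viewer there is one more tool, called after "Emit:" by a JSON object that holds its "name" and its "arguments". servo_tool: Moves the arm, as the interface text tells. Its arguments: {"type":"object","properties":{"series":{"type":"array"},"fingers":{"type":"number"},"force":{"type":"number"}},"required":["series"]}

```bash
ls; mkdir -p pics; cat > h.py <<'E'
import numpy as np,cv2
from workcell import env
from scipy.spatial.transform import Rotation as Ro
def cam(n):
    p=env.camera_params(n); im,d=env.read_camera(n); return im,d,p
def pts(d,p):
    v,u=np.mgrid[:d.shape[0],:d.shape[1]]
    c=np.stack([(u-p['cx'])/p['fx']*d,(v-p['cy'])/p['fy']*d,d],-1)
    return (c-np.array(p['t']))@np.array(p['R'])   # R^T (c-t)
def save(n,im): cv2.imwrite('pics/'+n,im[...,::-1])
def ray(p,u,v,z):
    R=np.array(p['R']);t=np.array(p['t']);o=-R.T@t
    k=R.T@np.array([(u-p['cx'])/p['fx'],(v-p['cy'])/p['fy'],1]); return o+k*(z-o[2])/k[2]
E
python3 - <<'E'
from h import *
for n in('scene','side'):
    im,d,p=cam(n); save(n+'0.png',im); np.savez(n+'0.npz',im=im,d=d,**p); print(n,-np.array(p['R']).T@np.array(p['t']),p['R'][2] if 0 else '',(d>0).mean())
s=env.read_state(); print(s); p=env.camera_params('wrist');print(p)
E
```

```text
pics
scene [ 1.20893717 -0.55759346  1.04804653]  0.99596875
side [0.26950748 0.60074343 0.81805393]  0.99616015625
{'time_s': 0.1, 'joint_positions': array([-1.19958564e+00,  3.00405268e-01,  1.52148553e+00, -9.38985675e-06,
        1.32071093e+00, -6.65876258e-02]), 'qd': array([ 8.39415110e-04, -1.40341618e-03, -2.58556489e-03,  2.60464502e-04,
       -4.62036461e-04,  9.94756129e-05]), 'joint_efforts': array([-3.92265538e-04, -5.32644904e+01, -3.53285122e+01,  7.08403392e-02,
        2.34514161e-02, -6.59859325e-05]), 'ee_pos': array([ 0.23309001, -0.49791722,  0.20496286]), 'ee_rot': array([ 0.88155072,  1.38591308, -0.88058266]), 'wrist_force': array([ 0.39043929, -0.66347346,  0.40750904]), 'ft_torque': array([-0.01019788,  0.01427946,  0.00371815]), 'width': 0.09399021117224288}
{'fx': 352.7905146207183, 'fy': 352.7905146207183, 'cx': 316.9782462628587, 'cy': 199.48660567412108, 'R': array([[ 0.42339723, -0.90594355, -0.00103344],
       [-0.87682241, -0.41007369,  0.25104188],
       [-0.22785356, -0.10538429, -0.96797567]]), 't': array([-0.55085906, -0.02494961,  0.38988097])}
```

View pics/scene0.png

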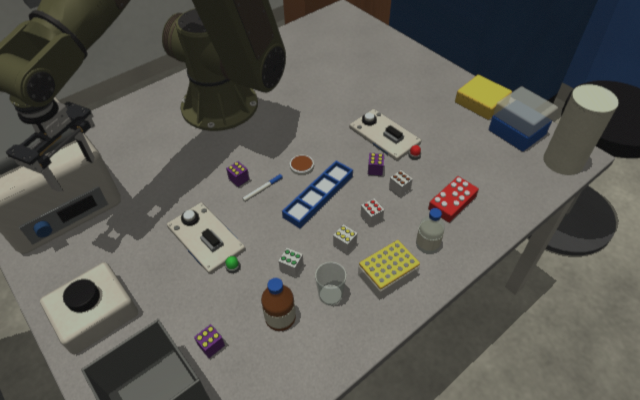

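View pics/side0.png

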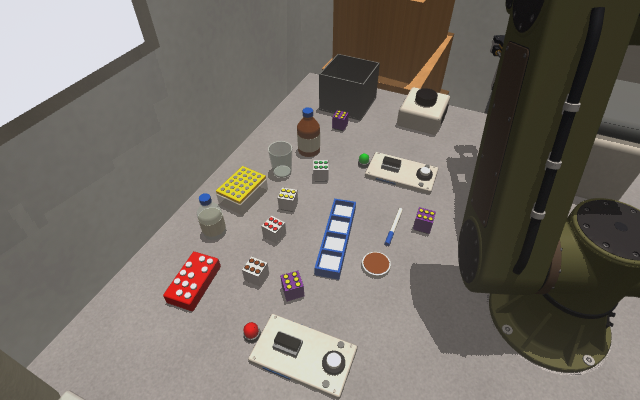

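Four blocks present: green scene(291,259), yellow (345,236), red (372,210), amber (401,181). Carrier is at (318,193). The green lamp (232,263) belongs to the right rocker, whose saddle is at (211,239) and button at (190,216). The purple ones are decoys.

```bash
cat > m0.py <<'E'
from h import *
P=[];C=[];cams={}
for n in('scene','side'):
    z=np.load(n+'0.npz'); p={k:z[k] for k in('fx','fy','cx','cy','R','t')}; cams[n]=(z,p)
    X=pts(z['d'],p); X[z['d']==0]=np.nan; cams[n]+=(X,)
zz,p,X=cams['scene']
def rep(name,n,u,v,r,lo,hi):
    X=cams[n][2]; y,x=np.mgrid[:400,:640]
    c=X[v,u]; m=(abs(x-u)<r)&(abs(y-v)<r)&(X[...,2]>lo)&(X[...,2]<hi)
    l,lab,st,_=cv2.connectedComponentsWithStats(m.astype(np.uint8)); 
    k=1+np.argmax(st[1:,4]); q=X[lab==k]
    rc=cv2.minAreaRect((q[:,:2]*1000).astype(np.float32)); print(name,n,np.round(rc[0],1),np.round(rc[1],1),round(rc[2],1),'z',np.round(np.median(q[:,2])*1000,1),len(q))
for n,l in dict(scene=[('g',291,259),('y',345,236),('r',372,210),('a',401,181)],side=[('g',320,168),('y',288,197),('r',274,227),('a',256,268)]).items():
    for nm,u,v in l: rep(nm,n,u,v,16,.044,.058)
rep('car','scene',318,193,50,.024,.035); rep('car','side',336,237,50,.024,.035)
rep('rockR','scene',205,237,45,.012,.024);rep('rockR','side',402,172,45,.012,.024)
rep('sadR','scene',211,239,14,.038,.05);rep('sadR','side',391,162,14,.038,.05)
rep('butR','scene',190,216,12,.02,.05);rep('butR','side',424,172,12,.02,.05)
rep('lampR','scene',232,263,10,.02,.05);rep('lampR','side',364,158,10,.02,.05)
rep('rockL','side',302,353,60,.012,.024)
for nm,n,u,v,h in [('reagent','side',308,113,.15),('beaker','scene',331,270,.09),('buffer','side',206,200,.13),('tip','scene',390,265,.057),('petri','scene',302,163,.014),('marker','scene',263,187,.01),('marker','side',394,226,.01),('p1','scene',376,160,.045),('p2','scene',237,173,.05),('rack','scene',454,197,.04)]:
    print(nm,np.round(cams[n][2][v,u]*1000))
E
python3 m0.py
```

```text
g scene [ 646.1 -201.5] [44.5 44.3] 25.3 z 49.1 298
y scene [678.  -56.9] [46.7 43.3] 14.2 z 48.7 265
r scene [659.5  51.6] [46.  46.6] 81.0 z 49.1 241
a scene [634.3 180.2] [45.4 46.2] 89.7 z 48.4 209
g side [ 643.2 -199.4] [43.3 47.7] 25.6 z 50.2 176
y side [674.6 -54.9] [44.5 44.8] 11.1 z 50.3 207
r side [656.6  55.6] [43.8 43.7] 81.3 z 50.4 245
a side [632.7 183.2] [44.8 42.6] 0.0 z 49.9 325
car scene [509.1  -4.6] [ 63.7 235.9] 12.3 z 27.9 567
car side [507.8  -2.4] [ 60.5 237. ] 12.0 z 29.3 634
rockR scene [ 433.8 -316. ] [201.9 111.7] 2.9 z 16.7 2209
rockR side [ 448.9 -309.5] [236.2 113.9] 2.4 z 18.1 1396
sadR scene [ 467.  -312.5] [52.6 21.7] 1.3 z 43.0 158
sadR side [ 463.5 -309.6] [49.9 25.1] 1.5 z 45.1 107
butR scene [ 369.9 -318.8] [45.6 42.3] 67.3 z 30.7 221
butR side [ 358.8 -321.5] [68.6 51.4] 66.5 z 30.3 194
lampR scene [ 552.6 -310. ] [28.6 26.9] 65.5 z 32.2 121
lampR side [ 547.9 -303.6] [25.  26.7] 74.8 z 32.1 75
rockL side [467.4 306. ] [233.8 111.6] 2.9 z 17.7 4366
reagent [ 723. -286.  150.]
beaker [ 739. -154.   57.]
buffer [797. 112. 129.]
tip [817. -42.  59.]
petri [391.  32.  11.]
marker [ 393. -106.   10.]
marker [384. -99.  11.]
p1 [545. 174.  49.]
p2 [ 337. -148.   49.]
rack [765. 248.  33.]
```

```bash
cat >> h.py <<'E'
def go(x=None,y=None,z=None,yaw=None):
    """prints what is left to go: turn about tool x, then shift in tool axes after that turn. yaw(deg)=direction of jaw axis (tool z) in world, mod 180"""
    s=env.read_state(); R=Ro.from_rotvec(s['ee_rot']).as_matrix(); e=s['ee_pos']
    cy=np.degrees(np.arctan2(R[1,2],R[0,2])); turn=0
    if yaw is not None:
        dy=(yaw-cy+90)%180-90; turn=-np.radians(dy)   # tool x down: + turn lowers yaw
        R=R@Ro.from_rotvec([turn,0,0]).as_matrix()
    g=np.array([e[i] if v is None else v for i,v in enumerate((x,y,z))])
    print('t',round(s['time_s'],2),'tcp',np.round(e,4),'yaw',round(cy,1),'q6',round(s['joint_positions'][5],2),'turn',round(turn,3),'shift',np.round(R.T@(g-e),4),'F',np.round(s['wrist_force'],2),'w',round(s['width'],4))
E
python3 - <<'E'
from h import *
s=env.read_state();R=Ro.from_rotvec(s['ee_rot']).as_matrix();print(R.round(3))
p=env.camera_params('wrist');c=-np.array(p['R']).T@np.array(p['t']);print('cam in tool',R.T@(c-s['ee_pos']),(np.array(p['R'])@R).round(3))
go(.62,-.13,.25,12)
E
```

```text
[[-0.     0.906  0.424]
 [ 0.001  0.424 -0.906]
 [-1.     0.    -0.001]]
cam in tool [-0.17812373  0.07338568  0.00134559] [[ 0.    -0.001  1.   ]
 [-0.251 -0.968 -0.001]
 [ 0.968 -0.251 -0.   ]]
t 0.1 tcp [ 0.2331 -0.4979  0.205 ] yaw -64.9 q6 -0.07 turn -1.342 shift [-0.0448  0.2795  0.4549] F [ 0.39 -0.66  0.41] w 0.094
```

```bash
python3 - <<'E'
from h import *
go(.56,0,.36,-78)
E
```

```text
t 0.1 tcp [ 0.2331 -0.4979  0.205 ] yaw -64.9 q6 -0.07 turn 0.228 shift [-0.1547  0.4233 -0.4192] F [ 0.39 -0.66  0.41] w 0.094
```

Emit:
{"name": "servo_tool", "arguments": {"series": [[-0.04,0,0,0.114],[-0.04,0,0,0.114],[-0.02,0.03,-0.03,0],[-0.01,0.035,-0.035,0],[-0.01,0.035,-0.035,0],[-0.01,0.035,-0.035,0],[-0.01,0.035,-0.035,0],[-0.01,0.035,-0.035,0],[0,0.035,-0.035,0],[0,0.035,-0.035,0],[0,0.035,-0.035,0],[0,0.035,-0.035,0]]}}

```text
time_s: 1.3
ee_pos: [0.5014, -0.09, 0.3581]
ee_rot: [1.073, 1.301, -1.064]
wrist_force: [0.7, -1.0, 0.7]
width: 0.0942
```

```bash
python3 - <<'E'
from h import *
go(.56,0,.36,-78)
E
```

```text
t 1.3 tcp [ 0.5014 -0.09    0.3581] yaw -79.1 q6 1.13 turn -0.018 shift [-0.0013  0.076  -0.0759] F [ 0.66 -1.01  0.67] w 0.0942
```

Emit:
{"name": "servo_tool", "arguments": {"series": [[0,0.038,-0.038,-0.018],[0,0.038,-0.038,0],[0,0,0,0]]}}

```text
time_s: 1.6
ee_pos: [0.5574, -0.0019, 0.3569]
ee_rot: [1.055, 1.313, -1.048]
wrist_force: [0.5, -0.4, -0.3]
width: 0.0936
```

```bash
python3 - <<'E'
from h import *
go(.56,0,.36,-78)
im,d,p=cam('wrist'); np.savez('w1.npz',im=im,d=d,**p); save('w1.png',im)
E
```

```text
t 1.6 tcp [ 0.5574 -0.0019  0.3569] yaw -77.7 q6 1.28 turn 0.005 shift [-0.0031  0.003  -0.0013] F [ 0.54 -0.43 -0.33] w 0.0936
```

View pics/w1.png

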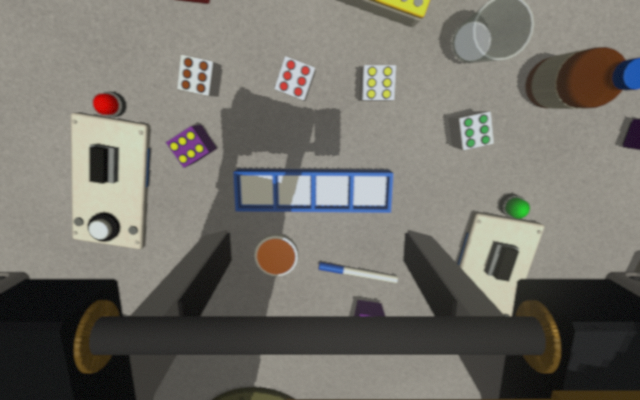

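Wrist view: the caps run 3 along image-vertical on all four blocks (amber 197,75; red 295,78; yellow 379,83; green 476,130), and the carrier is at (314,191). I'll measure them all here.

```bash
cat >> h.py <<'E'
def seg(X,u,v,r,lo,hi,name='',rv=None):
    rv=rv or r
    y,x=np.mgrid[:400,:640]; m=(abs(x-u)<r)&(abs(y-v)<rv)&(X[...,2]>lo)&(X[...,2]<hi)
    l,lab,st,_=cv2.connectedComponentsWithStats(m.astype(np.uint8)); k=1+np.argmax(st[1:,4]); q=X[lab==k]
    rc=cv2.minAreaRect((q[:,:2]*1000).astype(np.float32)); print(name,np.round(rc[0],1),np.round(rc[1],1),round(rc[2],1),'z',np.round(np.median(q[:,2])*1000,1),len(q))
    return lab==k
E
python3 - <<'E'
from h import *
z=np.load('w1.npz'); p={k:z[k] for k in('fx','fy','cx','cy','R','t')}; X=pts(z['d'],p)
hsv=cv2.cvtColor(z['im'],cv2.COLOR_RGB2HSV)
for n,u,v in [('a',197,75),('r',295,78),('y',379,83),('g',476,130)]:
    m=seg(X,u,v,28,.044,.058,n)
    s=(hsv[...,1]>110)&m; c,lab,st,ce=cv2.connectedComponentsWithStats(s.astype(np.uint8),connectivity=4)
    ce=ce[1:][st[1:,4]>8]; W=np.array([ray(p,a,b,.05)[:2] for a,b in ce])
    w=W-W.mean(0); _,sv,vt=np.linalg.svd(w); print('  caps',len(W),(W.mean(0)*1000).round(1),'long ax deg',np.degrees(np.arctan2(vt[0,1],vt[0,0])).round(1),'spread',(sv*1000).round(1))
seg(X,314,191,90,.024,.036,'car',40)
seg(X,502,260,14,.036,.05,'sadR',30)
seg(X,104,165,14,.036,.05,'sadL',30)
E
```

```text
a [635.  181.7] [44. 43.] 0.3 z 49.2 1165
  caps 6 [634.9 181. ] long ax deg -177.3 spread [27.9 24.6]
r [658.8  53.7] [41.9 44. ] 81.7 z 49.3 1142
  caps 6 [658.7  52.8] long ax deg 172.4 spread [28.  24.5]
y [676.9 -55.6] [42.6 42. ] 12.5 z 49.2 1127
  caps 6 [676.9 -56.6] long ax deg -168.2 spread [28.  24.5]
g [ 644.8 -199.6] [44.2 42.9] 24.7 z 49.2 1072
  caps 6 [ 644.7 -200.7] long ax deg -153.3 spread [28.1 24.3]
car [509.3  -2.2] [ 60.8 233.3] 12.1 z 28.7 1878
sadR [ 465.2 -311.2] [50.9 21.7] 3.3 z 43.6 512
sadL [485.3 303.6] [50.6 20.5] 5.6 z 43.6 525
```

Everything agrees to about 2 mm: the cap axis matches the 44 mm side and heights are 49 mm. I'll take green first, gripping across its x faces to keep the gripper body clear of the reagent bottle.

Emit:
{"name": "servo_tool", "arguments": {"series": [[0.02,0,0,-0.15],[0.02,0,0,-0.15],[0.02,0,0,-0.15],[0.02,0,0,-0.15],[0.02,0,0,-0.15],[0.02,0,0,-0.15],[0.02,0,0,-0.15],[0.0,0,0,-0.15],[0.0,0,0,-0.15],[0.0,0,0,-0.15],[0.0,0,0,-0.15],[0.0,0,0,-0.15]], "fingers": 0.07}}

```text
time_s: 2.85
ee_pos: [0.5496, -0.0157, 0.2114]
ee_rot: [-0.342, 1.548, 0.355]
wrist_force: [-0.5, -0.2, 0.4]
width: 0.0698
```

```bash
python3 - <<'E'
from h import *
go(.645,-.2,.15,25.5)
E
```

```text
t 2.85 tcp [ 0.5496 -0.0157  0.2114] yaw 25.4 q6 -0.54 turn -0.001 shift [ 0.0595 -0.2079  0.007 ] F [-0.48 -0.21  0.37] w 0.0698
```

Emit:
{"name": "servo_tool", "arguments": {"series": [[0.005,-0.042,0.001,0],[0.005,-0.042,0.001,0],[0.015,-0.042,0.001,0],[0.015,-0.042,0.001,0],[0.02,-0.04,0.003,0],[0,0,0,0],[0,0,0,0]]}}

```text
time_s: 3.55
ee_pos: [0.6434, -0.2154, 0.1482]
ee_rot: [-0.342, 1.548, 0.354]
wrist_force: [-0.1, 0.8, 0.4]
width: 0.07
```

```bash
cat >> h.py <<'E'
def wlook(n,pt,r=60,lo=.044,hi=.058,name='',show=False):
    im,d,p=cam('wrist'); X=pts(d,p); np.savez(n+'.npz',im=im,d=d,**p)
    if show: save(n+'.png',im)
    c=np.array(p['R'])@np.array(pt)+np.array(p['t']); u=p['fx']*c[0]/c[2]+p['cx']; v=p['fy']*c[1]/c[2]+p['cy']
    print('expect px',round(u),round(v)); return seg(X,u,v,r,lo,hi,name)
E
python3 - <<'E'
from h import *
go(.645,-.2,.15,25.5)
wlook('w2',(.645,-.2,.05),60,name='g')
E
```

```text
t 3.55 tcp [ 0.6434 -0.2154  0.1482] yaw 25.4 q6 -0.82 turn -0.002 shift [-0.0017  0.0133  0.0081] F [-0.11  0.77  0.44] w 0.07
expect px 327 184
g [ 644.8 -200.7] [43.7 42.4] 24.9 z 49.2 2822
```

Emit:
{"name": "servo_tool", "arguments": {"series": [[0.01,0.013,0.008,0],[0.03,0,0,0],[0.03,0,0,0],[0.025,0,0,0],[0.02,0,0,0],[0.005,0,0,0],[0,0,0,0]]}}

```text
time_s: 4.3
ee_pos: [0.6447, -0.1874, 0.0301]
ee_rot: [-0.351, 1.539, 0.357]
wrist_force: [0.2, 0.3, 0.7]
width: 0.07
```

```bash
python3 - <<'E'
from h import *
go(.6448,-.2004,.022,25)
E
```

```text
t 4.3 tcp [ 0.6447 -0.1874  0.0301] yaw 25.9 q6 -0.79 turn 0.015 shift [ 0.0081 -0.0118 -0.0054] F [0.17 0.34 0.68] w 0.07
```

Emit:
{"name": "servo_tool", "arguments": {"series": [[0,-0.012,-0.005,0.015],[0,0,0,0],[0.008,0,0,0],[0,0,0,0]]}}

```text
time_s: 4.7
ee_pos: [0.6471, -0.2011, 0.026]
ee_rot: [-0.341, 1.536, 0.342]
wrist_force: [-0.5, -0.3, -1.1]
width: 0.07
```

```bash
python3 - <<'E'
from h import *
go(.6448,-.2004,.022,25)
E
```

```text
t 4.7 tcp [ 0.6471 -0.2011  0.026 ] yaw 25.0 q6 -0.8 turn -0.001 shift [ 0.0039  0.0016 -0.0019] F [-0.46 -0.34 -1.09] w 0.07
```

Emit:
{"name": "servo_tool", "arguments": {"series": [[0.004,0.001,-0.002,0],[0,0,0,0],[0,0,0,0],[0,0,0,0],[0,0,0,0],[0,0,0,0]], "fingers": 0.03, "force": 20}}

```text
time_s: 5.3
ee_pos: [0.6448, -0.201, 0.0218]
ee_rot: [-0.341, 1.536, 0.342]
wrist_force: [-1.0, 0.5, -1.0]
width: 0.044
```

Emit:
{"name": "servo_tool", "arguments": {"series": [[-0.01,0,0,0],[-0.03,0,0,0],[-0.03,0,0,0],[-0.03,0,0,0],[0,0,0,0],[0,0,0,0],[0,0,0,0]]}}

```text
time_s: 6.0
ee_pos: [0.6437, -0.201, 0.1282]
ee_rot: [-0.341, 1.535, 0.342]
wrist_force: [0.4, -0.1, -0.7]
width: 0.0437
```

```bash
python3 - <<'E'
from h import *
go(.5269,-.0862,.14,102.1)
E
```

```text
t 6.0 tcp [ 0.6437 -0.201   0.1282] yaw 25.0 q6 -0.8 turn -1.346 shift [-0.0125  0.0901  0.1368] F [ 0.39 -0.09 -0.69] w 0.0437
```

Emit:
{"name": "servo_tool", "arguments": {"series": [[-0.005,0,0,-0.15],[-0.005,0,0,-0.15],[0,0,0,-0.15],[0,0,0,-0.15],[0,0,0,-0.15],[0,0,0,-0.15],[0,0,0,-0.15],[0,0,0,-0.15],[0,0,0,-0.146],[0,0,0,0]]}}

```text
time_s: 7.0
ee_pos: [0.6396, -0.1995, 0.1264]
ee_rot: [-1.361, 1.094, 1.383]
wrist_force: [-0.7, 0.3, -1.4]
width: 0.0443
```

Emit:
{"name": "servo_tool", "arguments": {"series": [[0,0.02,0.03,0],[0,0.025,0.038,0],[0,0.025,0.038,0],[0,0.015,0.023,0],[0,0,0,0],[0,0,0,0]]}}

```text
time_s: 7.6
ee_pos: [0.5225, -0.0882, 0.1232]
ee_rot: [-1.335, 1.113, 1.369]
wrist_force: [1.2, -0.2, 0.0]
width: 0.0441
```

```bash
python3 - <<'E'
from h import *
go(.5269,-.0862,.05,102.1)
im,d,p=cam('wrist'); save('w3.png',im); np.savez('w3.npz',im=im,d=d,**p)
E
```

```text
t 7.6 tcp [ 0.5225 -0.0882  0.1232] yaw 101.2 q6 -2.01 turn -0.016 shift [ 0.0732 -0.0057  0.0001] F [ 1.21 -0.23  0.04] w 0.0441
```

View pics/w3.png

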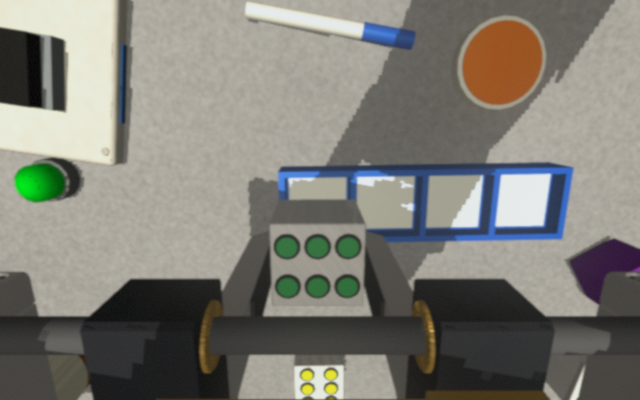

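The green block is held square, and the carrier is fully visible (280-570, 165-240). I'll re-measure the carrier from here before lowering.

```bash
cat >> h.py <<'E'
def carr(n):
    """carrier by blue mask + height, any wrist shot"""
    z=np.load(n+'.npz'); p={k:z[k] for k in('fx','fy','cx','cy','R','t')}; X=pts(z['d'],p)
    h=cv2.cvtColor(z['im'],cv2.COLOR_RGB2HSV); m=(h[...,0]>100)&(h[...,0]<130)&(h[...,1]>110)&(X[...,2]>.022)&(X[...,2]<.036)&(z['d']>0)
    c,lab,st,_=cv2.connectedComponentsWithStats(m.astype(np.uint8)); k=1+np.argmax(st[1:,4]); q=X[lab==k]
    rc=cv2.minAreaRect((q[:,:2]*1000).astype(np.float32)); print('carrier',np.round(rc[0],1),np.round(rc[1],1),round(rc[2],1),np.median(q[:,2]).round(4),len(q))
E
python3 - <<'E'
from h import *
carr('w3'); carr('w1')
E
```

```text
carrier [509.2  -3.1] [ 60.2 233.1] 11.9 0.0287 4959
carrier [509.6  -3.2] [ 60.3 231.4] 12.0 0.0286 1727
```

Emit:
{"name": "servo_tool", "arguments": {"series": [[0.01,-0.006,0,-0.016],[0.02,0,0,0],[0.02,0,0,0],[0.01,0,0,0],[0,0,0,0],[0,0,0,0]]}}

```text
time_s: 8.25
ee_pos: [0.5313, -0.0894, 0.0573]
ee_rot: [-1.343, 1.107, 1.378]
wrist_force: [-0.3, 0.2, -0.2]
width: 0.0439
```

```bash
python3 - <<'E'
from h import *
go(.527,-.0865,.036,102)
E
```

```text
t 8.25 tcp [ 0.5313 -0.0894  0.0573] yaw 101.8 q6 -2.02 turn -0.003 shift [0.0214 0.0033 0.0035] F [-0.29  0.22 -0.23] w 0.0439
```

Emit:
{"name": "servo_tool", "arguments": {"series": [[0,0.003,0.0035,0],[0,0,0,0],[0.01,0,0,0],[0,0,0,0],[0,0,0,0]]}}

```text
time_s: 8.75
ee_pos: [0.5285, -0.0866, 0.0487]
ee_rot: [-1.345, 1.105, 1.375]
wrist_force: [-0.3, -0.0, 0.0]
width: 0.0438
```

```bash
python3 - <<'E'
from h import *
go(.527,-.0865,.036,102)
E
```

```text
t 8.75 tcp [ 0.5285 -0.0866  0.0487] yaw 101.8 q6 -2.02 turn -0.003 shift [0.0127 0.0013 0.0003] F [-0.26 -0.01  0.02] w 0.0438
```

Emit:
{"name": "servo_tool", "arguments": {"series": [[0.005,0.001,0,0],[0.005,0,0,0],[0.003,0,0,0],[0.001,0,0,0],[0,0,0,0]]}}

```text
time_s: 9.25
ee_pos: [0.5279, -0.0869, 0.0356]
ee_rot: [-1.347, 1.105, 1.373]
wrist_force: [0.2, 0.4, -0.2]
width: 0.0437
```

```bash
python3 - <<'E'
from h import *
go(.527,-.0865,.036,102)
E
```

```text
t 9.25 tcp [ 0.5279 -0.0869  0.0356] yaw 101.8 q6 -2.02 turn -0.003 shift [-0.0004  0.0008  0.0006] F [ 0.16  0.44 -0.17] w 0.0437
```

Seated height reached. Release, rise, then check.

Emit:
{"name": "servo_tool", "arguments": {"series": [[0,0,0,0],[0,0,0,0],[-0.01,0,0,0],[-0.04,0,0,0],[-0.045,0,0,0],[-0.03,0,0,0],[0,0,0,0],[0,0,0,0]], "fingers": 0.07}}

```text
time_s: 10.05
ee_pos: [0.5288, -0.088, 0.1667]
ee_rot: [-1.346, 1.105, 1.374]
wrist_force: [0.2, 0.3, -1.0]
width: 0.07
```

```bash
python3 - <<'E'
from h import *
go(.677,-.056,.15,-78)
wlook('w4',(.527,-.0865,.064),70,.058,.072,'g in pocket'); carr('w4')
E
```

```text
t 10.05 tcp [ 0.5288 -0.088   0.1667] yaw 101.8 q6 -2.02 turn -0.003 shift [ 0.0151 -0.1518  0.0003] F [ 0.25  0.26 -1.04] w 0.07
expect px 319 198
g in pocket [527.  -88.7] [42.3 43.9] 12.0 z 63.3 2661
carrier [509.2  -3.1] [ 60.2 233.1] 11.9 0.0287 4343
```

Emit:
{"name": "servo_tool", "arguments": {"series": [[0,-0.035,0,0],[0,-0.04,0,0],[0.005,-0.04,0,0],[0.01,-0.03,0,0],[0,0,0,0],[0,0,0,0]]}}

```text
time_s: 10.7
ee_pos: [0.6724, -0.0567, 0.1409]
ee_rot: [-1.338, 1.112, 1.383]
wrist_force: [-0.3, -0.1, 0.9]
width: 0.0698
```

```bash
python3 - <<'E'
from h import *
go(.677,-.056,.06,102)
wlook('w5',(.677,-.056,.05),70,name='y')
E
```

```text
t 10.7 tcp [ 0.6724 -0.0567  0.1409] yaw 101.8 q6 -1.92 turn -0.004 shift [ 0.0808 -0.0064 -0.0015] F [-0.29 -0.07  0.92] w 0.0698
expect px 316 210
y [677.1 -56.9] [44.  41.7] 11.9 z 49.3 2819
```

Emit:
{"name": "servo_tool", "arguments": {"series": [[0.01,-0.005,-0.001,0],[0.03,0,0,0],[0.03,0,0,0],[0.01,0,0,0],[0,0,0,0],[0,0,0,0]]}}

```text
time_s: 11.35
ee_pos: [0.6742, -0.0575, 0.0602]
ee_rot: [-1.338, 1.112, 1.379]
wrist_force: [0.8, -0.0, 0.5]
width: 0.0699
```

```bash
python3 - <<'E'
from h import *
go(.677,-.0566,.022,102)
E
```

```text
t 11.35 tcp [ 0.6742 -0.0575  0.0602] yaw 101.6 q6 -1.92 turn -0.006 shift [ 0.0381 -0.0036 -0.0003] F [ 0.76 -0.04  0.53] w 0.0699
```

Emit:
{"name": "servo_tool", "arguments": {"series": [[0.01,-0.0035,0,-0.006],[0.015,0,0,0],[0.01,0,0,0],[0.003,0,0,0],[0,0,0,0]]}}

```text
time_s: 11.85
ee_pos: [0.6784, -0.0565, 0.0218]
ee_rot: [-1.345, 1.106, 1.38]
wrist_force: [0.5, 0.7, -0.0]
width: 0.0697
```

```bash
python3 - <<'E'
from h import *
go(.677,-.0566,.022,102)
E
```

```text
t 11.85 tcp [ 0.6784 -0.0565  0.0218] yaw 102.0 q6 -1.92 turn 0.0 shift [-0.0002  0.0014  0.0002] F [ 0.54  0.65 -0.02] w 0.0697
```

Emit:
{"name": "servo_tool", "arguments": {"series": [[0,0.001,0,0],[0,0,0,0],[0,0,0,0],[0,0,0,0],[-0.01,0,0,0],[-0.03,0,0,0],[-0.035,0,0,0],[-0.03,0,0,0],[0,0,0,0],[0,0,0,0]], "fingers": 0.03}}

```text
time_s: 12.85
ee_pos: [0.6792, -0.0579, 0.1345]
ee_rot: [-1.346, 1.105, 1.379]
wrist_force: [0.1, 0.9, -1.7]
width: 0.042
```

Emit:
{"name": "servo_tool", "arguments": {"series": [[0,0,0,0.15],[0,0,0,0.15],[0,0,0,0.15],[0,0,0,0.15],[0,0,0,0.15],[0,0,0,0.15],[0,0,0,0.15],[0,0,0,0.15],[0,0,0,0.15],[0,0,0,0.15],[0,0,0,0.07],[0,0,0,0]]}}

```text
time_s: 14.05
ee_pos: [0.6737, -0.0571, 0.1203]
ee_rot: [-0.143, 1.6, 0.168]
wrist_force: [-0.1, -0.2, -0.2]
width: 0.0417
```

```bash
python3 - <<'E'
from h import *
go(.5151,-.0308,.12,12)
E
```

```text
t 14.05 tcp [ 0.6737 -0.0571  0.1203] yaw 11.3 q6 -0.34 turn -0.012 shift [ 0.0063  0.0586 -0.1496] F [-0.09 -0.2  -0.25] w 0.0417
```

```bash
sed -i "s/^    print('t',round/    print('toolx',R[:,0].round(4),end=' ')\n    print('t',round/" h.py; python3 - <<'E'
from h import *
go(.5151,-.0308,.12,12)
E
```

```text
toolx [-0.0358  0.0126 -0.9993] t 14.05 tcp [ 0.6737 -0.0571  0.1203] yaw 11.3 q6 -0.34 turn -0.012 shift [ 0.0063  0.0586 -0.1496] F [-0.09 -0.2  -0.25] w 0.0417
```

Emit:
{"name": "servo_tool", "arguments": {"series": [[0,0.02,-0.04,-0.01],[0,0.02,-0.04,0],[0,0.018,-0.04,0],[0,0,-0.026,0],[0,0,0,0],[0,0,0,0],[0,0,0,0]]}}

```text
time_s: 14.75
ee_pos: [0.5118, -0.0292, 0.1198]
ee_rot: [-0.162, 1.606, 0.191]
wrist_force: [0.2, 0.2, -0.0]
width: 0.042
```

```bash
python3 - <<'E'
from h import *
go(.5151,-.0308,.05,12)
E
```

```text
toolx [-0.0445  0.0137 -0.9989] t 14.75 tcp [ 0.5118 -0.0292  0.1198] yaw 12.8 q6 -0.36 turn 0.015 shift [ 0.0695 -0.0038  0.0058] F [ 0.19  0.23 -0.04] w 0.042
```

```bash
python3 - <<'E'
from h import *
for r in [(1.073,1.301,-1.064),(1.055,1.313,-1.048),(-.342,1.548,.355),(-.342,1.548,.354),(-.351,1.539,.357),(-.341,1.536,.342),(-1.361,1.094,1.383),(-1.335,1.113,1.369),(-1.343,1.107,1.378),(-1.347,1.105,1.373),(-1.338,1.112,1.383),(-1.346,1.105,1.379),(-.143,1.6,.168),(-.162,1.606,.191)]: print(Ro.from_rotvec(r).as_matrix()[:,0].round(4))
E
```

```text
[-0.0022  0.0088 -1.    ]
[-0.005   0.0094 -0.9999]
[-0.0071  0.0068 -1.    ]
[-0.0068  0.0062 -1.    ]
[ 0.0017  0.0043 -1.    ]
[ 0.0073  0.0023 -1.    ]
[-0.0093  0.0084 -0.9999]
[-0.0166  0.0105 -0.9998]
[-0.0172  0.0105 -0.9998]
[-0.012   0.0088 -0.9999]
[-0.0243  0.0108 -0.9996]
[-0.0161  0.01   -0.9998]
[-0.0361  0.0123 -0.9993]
[-0.0441  0.0135 -0.9989]
```

Emit:
{"name": "servo_tool", "arguments": {"series": [[0.02,-0.004,0.004,0.015],[0.025,0,0,0],[0.015,0,0,0],[0,0,0,0],[0,0,0,0]]}}

```text
time_s: 15.25
ee_pos: [0.5181, -0.0317, 0.0569]
ee_rot: [-0.152, 1.606, 0.181]
wrist_force: [-0.5, -0.9, -1.4]
width: 0.0418
```

```bash
python3 - <<'E'
from h import *
go(.516,-.031,.036,12)
E
```

```text
toolx [-0.0434  0.0137 -0.999 ] t 15.25 tcp [ 0.5181 -0.0317  0.0569] yaw 12.1 q6 -0.35 turn 0.002 shift [ 0.0209  0.0006 -0.001 ] F [-0.53 -0.88 -1.4 ] w 0.0418
```

Emit:
{"name": "servo_tool", "arguments": {"series": [[0.008,0.0005,-0.001,0],[0.006,0,0,0],[0.004,0,0,0],[0.002,0,0,0],[0,0,0,0],[0,0,0,0]]}}

```text
time_s: 15.85
ee_pos: [0.5176, -0.0312, 0.0373]
ee_rot: [-0.154, 1.603, 0.181]
wrist_force: [-0.5, 0.3, -1.5]
width: 0.0419
```

```bash
python3 - <<'E'
from h import *
go(.516,-.031,.036,12)
E
```

```text
toolx [-0.0402  0.0132 -0.9991] t 15.85 tcp [ 0.5176 -0.0312  0.0373] yaw 12.2 q6 -0.35 turn 0.003 shift [ 0.0013  0.0005 -0.0015] F [-0.47  0.28 -1.53] w 0.0419
```

Emit:
{"name": "servo_tool", "arguments": {"series": [[0.001,0,0,0],[0,0,0,0],[0,0,0,0],[-0.01,0,0,0],[-0.03,0,0,0],[-0.03,0,0,0],[-0.03,0,0,0],[-0.02,0,0,0],[0,0,0,0],[0,0,0,0],[0,0,0,0],[0,0,0,0]], "fingers": 0.07}}

```text
time_s: 17.05
ee_pos: [0.5219, -0.0328, 0.1634]
ee_rot: [-0.154, 1.603, 0.181]
wrist_force: [0.8, -0.7, -0.4]
width: 0.0702
```

```bash
python3 - <<'E'
from h import *
go(.659,.0535,.15,82)
wlook('w6',(.515,-.031,.064),70,.058,.072,'y in pocket'); carr('w6')
E
```

```text
toolx [-0.0398  0.0132 -0.9991] t 17.05 tcp [ 0.5219 -0.0328  0.1634] yaw 12.2 q6 -0.35 turn -1.219 shift [ 0.009  -0.1242  0.1045] F [ 0.76 -0.69 -0.36] w 0.0702
expect px 312 198
y in pocket [517.4 -30.8] [42.1 44.2] 12.4 z 63.2 2715
carrier [509.2  -2.9] [ 59.3 232.7] 11.9 0.0288 4020
```

Emit:
{"name": "servo_tool", "arguments": {"series": [[0,0,0,-0.11],[0,0,0,-0.11],[0,0,0,-0.11],[0,0,0,-0.11],[0,0,0,-0.11],[0,0,0,-0.11],[0,0,0,-0.11],[0,0,0,-0.11],[0,0,0,-0.11],[0,0,0,-0.11],[0,0,0,-0.11],[0,0,0,0]]}}

```text
time_s: 18.3
ee_pos: [0.5183, -0.0323, 0.1538]
ee_rot: [-1.099, 1.287, 1.182]
wrist_force: [0.2, -0.2, 0.4]
width: 0.0704
```

```bash
python3 - <<'E'
from h import *
go(.659,.0535,.15,82)
E
```

```text
toolx [-0.0563  0.0155 -0.9983] t 18.3 tcp [ 0.5183 -0.0323  0.1538] yaw 84.3 q6 -1.61 turn 0.04 shift [-0.0028 -0.1275  0.1045] F [ 0.18 -0.17  0.45] w 0.0704
```

Emit:
{"name": "servo_tool", "arguments": {"series": [[-0.025,0,0,0],[-0.025,0,0,0],[-0.025,0,0,0],[-0.025,0,0,0],[-0.025,0,0,0],[-0.025,0,0,0],[0,0,0,0]]}}

```text
time_s: 19.0
ee_pos: [0.5261, -0.0345, 0.3051]
ee_rot: [-1.075, 1.304, 1.169]
wrist_force: [-0.4, -0.1, -0.2]
width: 0.0701
```

```bash
python3 - <<'E'
from h import *
go()
E
```

```text
toolx [-0.0645  0.0167 -0.9978] t 19.0 tcp [ 0.5261 -0.0345  0.3051] yaw 82.8 q6 -1.58 turn 0 shift [0. 0. 0.] F [-0.39 -0.06 -0.23] w 0.0701
```

Emit:
{"name": "servo_tool", "arguments": {"series": [[0.05,0,0,0],[0.05,0,0,0],[0.05,0,0,0],[0,0,0,0]]}}

```text
time_s: 19.4
ee_pos: [0.5153, -0.0319, 0.1506]
ee_rot: [-1.067, 1.31, 1.16]
wrist_force: [-0.0, -0.5, 1.5]
width: 0.0701
```

```bash
python3 - <<'E'
from h import *
go(.659,.0535,.15,82)
E
```

```text
toolx [-0.0647  0.0167 -0.9978] t 19.4 tcp [ 0.5153 -0.0319  0.1506] yaw 82.2 q6 -1.57 turn 0.003 shift [-0.0073 -0.1303  0.1045] F [-0.03 -0.48  1.46] w 0.0701
```

Emit:
{"name": "servo_tool", "arguments": {"series": [[0,-0.045,0.035,0],[0,-0.045,0.035,0],[0,-0.035,0.03,0]]}}

```text
time_s: 19.7
ee_pos: [0.6458, 0.0447, 0.1478]
ee_rot: [-1.059, 1.315, 1.153]
wrist_force: [-0.1, -0.9, 0.9]
width: 0.0698
```

```bash
cat > g.py <<'E'
from h import *
go(.659,.0535,.15,82)
E
python3 g.py
```

```text
toolx [-0.0659  0.0167 -0.9977] t 19.7 tcp [0.6458 0.0447 0.1478] yaw 81.5 q6 -1.42 turn -0.008 shift [-0.003  -0.0117  0.0106] F [-0.08 -0.89  0.88] w 0.0698
```

Emit:
{"name": "servo_tool", "arguments": {"series": [[0,0,0,0],[0,0,0,0],[0,0,0,0]]}}

```text
time_s: 20.0
ee_pos: [0.6489, 0.0475, 0.1495]
ee_rot: [-1.059, 1.315, 1.152]
wrist_force: [0.4, -0.4, 0.1]
width: 0.0699
```

```bash
python3 g.py
```

```text
toolx [-0.0654  0.0167 -0.9977] t 20.0 tcp [0.6489 0.0475 0.1495] yaw 81.5 q6 -1.42 turn -0.009 shift [-0.0011 -0.0091  0.0073] F [ 0.38 -0.41  0.14] w 0.0699
```

Emit:
{"name": "servo_tool", "arguments": {"series": [[0.005,0,0,0],[0.005,0,0,0],[0.005,0,0,0],[0.005,0,0,0],[0.005,0,0,0]]}}

```text
time_s: 20.5
ee_pos: [0.6462, 0.0457, 0.1263]
ee_rot: [-1.057, 1.314, 1.147]
wrist_force: [0.2, 0.2, 0.7]
width: 0.0699
```

```bash
python3 g.py
```

```text
toolx [-0.0618  0.0168 -0.9979] t 20.5 tcp [0.6462 0.0457 0.1263] yaw 81.3 q6 -1.42 turn -0.012 shift [-0.0243 -0.0101  0.0097] F [0.23 0.21 0.72] w 0.0699
```

Emit:
{"name": "servo_tool", "arguments": {"series": [[-0.025,0,0,0],[0,0,0,0]]}}

```text
time_s: 20.7
ee_pos: [0.6471, 0.0452, 0.1502]
ee_rot: [-1.056, 1.316, 1.149]
wrist_force: [-0.1, -0.7, 0.4]
width: 0.0702
```

```bash
python3 g.py
```

```text
toolx [-0.0642  0.0168 -0.9978] t 20.7 tcp [0.6471 0.0452 0.1502] yaw 81.3 q6 -1.42 turn -0.012 shift [-0.0004 -0.0106  0.0099] F [-0.07 -0.7   0.39] w 0.0702
```

Emit:
{"name": "servo_tool", "arguments": {"series": [[0.025,0,0,0],[0,0,0,0]]}}

```text
time_s: 20.9
ee_pos: [0.6453, 0.0455, 0.1239]
ee_rot: [-1.056, 1.316, 1.148]
wrist_force: [-0.9, 0.0, -0.2]
width: 0.0702
```

```bash
python3 g.py
```

```text
toolx [-0.0641  0.0167 -0.9978] t 20.9 tcp [0.6453 0.0455 0.1239] yaw 81.3 q6 -1.42 turn -0.013 shift [-0.0267 -0.0107  0.01  ] F [-0.91  0.01 -0.19] w 0.0702
```

Emit:
{"name": "servo_tool", "arguments": {"series": [[0,0.025,0,0],[0,0,0,0]]}}

```text
time_s: 21.1
ee_pos: [0.6198, 0.0493, 0.1252]
ee_rot: [-1.055, 1.317, 1.149]
wrist_force: [0.2, 0.3, 1.2]
width: 0.0702
```

```bash
python3 g.py
```

```text
toolx [-0.0656  0.0168 -0.9977] t 21.1 tcp [0.6198 0.0493 0.1252] yaw 81.3 q6 -1.41 turn -0.013 shift [-0.0272 -0.0365  0.0098] F [0.15 0.35 1.15] w 0.0702
```

Emit:
{"name": "servo_tool", "arguments": {"series": [[0,-0.025,0,0],[0,0,0,0]]}}

```text
time_s: 21.3
ee_pos: [0.6456, 0.0454, 0.1251]
ee_rot: [-1.056, 1.316, 1.148]
wrist_force: [0.1, -0.1, -0.9]
width: 0.0698
```

```bash
python3 g.py
```

```text
toolx [-0.0641  0.0167 -0.9978] t 21.3 tcp [0.6456 0.0454 0.1251] yaw 81.3 q6 -1.42 turn -0.013 shift [-0.0256 -0.0105  0.0101] F [ 0.13 -0.06 -0.94] w 0.0698
```

Emit:
{"name": "servo_tool", "arguments": {"series": [[-0.05,0,0,0],[0,0,0,0]]}}

```text
time_s: 21.5
ee_pos: [0.6491, 0.0445, 0.1764]
ee_rot: [-1.056, 1.317, 1.149]
wrist_force: [-0.3, 0.4, 0.4]
width: 0.0701
```

```bash
python3 g.py
```

```text
toolx [-0.0647  0.0167 -0.9978] t 21.5 tcp [0.6491 0.0445 0.1764] yaw 81.3 q6 -1.42 turn -0.013 shift [ 0.0258 -0.0103  0.0101] F [-0.26  0.45  0.4 ] w 0.0701
```

Emit:
{"name": "servo_tool", "arguments": {"series": [[0.004,0,0,0],[0.004,0,0,0],[0.004,0,0,0],[0.004,0,0,0],[0.004,0,0,0],[0.004,0,0,0],[0.004,0,0,0],[0.004,0,0,0],[0.004,0,0,0],[0.004,0,0,0],[0.004,0,0,0],[0.004,0,0,0]]}}

```text
time_s: 22.7
ee_pos: [0.6449, 0.0455, 0.1231]
ee_rot: [-1.055, 1.318, 1.15]
wrist_force: [-0.7, -0.1, -0.1]
width: 0.0699
```

```bash
python3 g.py
```

```text
toolx [-0.0663  0.0167 -0.9977] t 22.7 tcp [0.6449 0.0455 0.1231] yaw 81.3 q6 -1.42 turn -0.013 shift [-0.0276 -0.011   0.0101] F [-0.7  -0.09 -0.11] w 0.0699
```

Emit:
{"name": "servo_tool", "arguments": {"series": [[0.001,0,0,0],[0.001,0,0,0],[0.001,0,0,0],[0.001,0,0,0],[0.001,0,0,0],[0.001,0,0,0],[0.001,0,0,0],[0.001,0,0,0],[0.001,0,0,0],[0.001,0,0,0],[0.001,0,0,0],[0.001,0,0,0]]}}

```text
time_s: 23.9
ee_pos: [0.6441, 0.0456, 0.1102]
ee_rot: [-1.055, 1.318, 1.15]
wrist_force: [0.3, 1.3, -0.4]
width: 0.07
```

```bash
python3 g.py
```

```text
toolx [-0.066   0.0167 -0.9977] t 23.9 tcp [0.6441 0.0456 0.1102] yaw 81.3 q6 -1.42 turn -0.013 shift [-0.0406 -0.0109  0.0101] F [ 0.28  1.25 -0.42] w 0.07
```

Emit:
{"name": "servo_tool", "arguments": {"series": [[0,0,0,0.01],[0,0,0,-0.01],[0,0,0,0.01],[0,0,0,-0.01],[0,0,0,0.01],[0,0,0,-0.01],[0,0,0,0.01],[0,0,0,-0.01],[0,0,0,0.01],[0,0,0,-0.01],[0,0,0,0.01],[0,0,0,-0.01]]}}

```text
time_s: 25.1
ee_pos: [0.6441, 0.0457, 0.1101]
ee_rot: [-1.055, 1.318, 1.149]
wrist_force: [-0.5, 0.7, 0.1]
width: 0.0699
```

```bash
python3 g.py
```

```text
toolx [-0.066   0.0167 -0.9977] t 25.1 tcp [0.6441 0.0457 0.1101] yaw 81.2 q6 -1.42 turn -0.013 shift [-0.0406 -0.0109  0.0101] F [-0.52  0.7   0.07] w 0.0699
```

Emit:
{"name": "servo_tool", "arguments": {"series": [[0,0.004,0,0],[0,0.004,0,0],[0,0.004,0,0],[0,0.004,0,0],[0,0.004,0,0],[0,0.004,0,0],[0,0.004,0,0],[0,0.004,0,0],[0,0.004,0,0],[0,0.004,0,0]]}}

```text
time_s: 26.1
ee_pos: [0.6012, 0.0522, 0.1132]
ee_rot: [-1.055, 1.317, 1.149]
wrist_force: [0.6, -0.1, 0.1]
width: 0.0702
```

```bash
python3 g.py
```

```text
toolx [-0.0658  0.0168 -0.9977] t 26.1 tcp [0.6012 0.0522 0.1132] yaw 81.3 q6 -1.41 turn -0.013 shift [-0.0405 -0.0545  0.0096] F [ 0.6  -0.08  0.11] w 0.0702
```

Emit:
{"name": "servo_tool", "arguments": {"series": [[0,-0.004,0,0],[0,-0.004,0,0],[0,-0.004,0,0],[0,-0.004,0,0],[0,-0.004,0,0],[0,-0.004,0,0],[0,-0.004,0,0],[0,-0.004,0,0],[0,-0.004,0,0],[0,-0.004,0,0]]}}

```text
time_s: 27.1
ee_pos: [0.644, 0.0456, 0.1101]
ee_rot: [-1.055, 1.317, 1.15]
wrist_force: [0.0, -0.4, -0.2]
width: 0.0698
```

```bash
python3 g.py
```

```text
toolx [-0.0659  0.0168 -0.9977] t 27.1 tcp [0.644  0.0456 0.1101] yaw 81.3 q6 -1.42 turn -0.013 shift [-0.0407 -0.011   0.0102] F [ 0.01 -0.37 -0.2 ] w 0.0698
```

Emit:
{"name": "servo_tool", "arguments": {"series": [[-0.05,0,0,0],[-0.05,0,0,0],[-0.05,0,0,0],[0,0,0,0]]}}

```text
time_s: 27.5
ee_pos: [0.6543, 0.0428, 0.2625]
ee_rot: [-1.054, 1.32, 1.152]
wrist_force: [-0.3, 0.5, -0.2]
width: 0.0702
```

```bash
python3 g.py
```

```text
toolx [-0.0696  0.0167 -0.9974] t 27.5 tcp [0.6543 0.0428 0.2625] yaw 81.3 q6 -1.42 turn -0.013 shift [ 0.112  -0.0111  0.0105] F [-0.26  0.5  -0.22] w 0.0702
```

Emit:
{"name": "servo_tool", "arguments": {"series": [[0.025,0,0,0],[0.025,0,0,0],[0.025,0,0,0],[0.025,0,0,0],[0.025,0,0,0],[0.025,0,0,0],[0,0,0,0]]}}

```text
time_s: 28.2
ee_pos: [0.6451, 0.0452, 0.108]
ee_rot: [-1.056, 1.317, 1.149]
wrist_force: [-0.4, -0.4, -0.0]
width: 0.0702
```

```bash
python3 g.py
```

```text
toolx [-0.0651  0.0166 -0.9977] t 28.2 tcp [0.6451 0.0452 0.108 ] yaw 81.3 q6 -1.42 turn -0.013 shift [-0.0427 -0.0097  0.0105] F [-0.39 -0.39 -0.04] w 0.0702
```

Emit:
{"name": "servo_tool", "arguments": {"series": [[0,0.045,0,0],[0,0.045,0,0],[0,0.045,0,0],[0,0.045,0,0],[0,0,0,0]]}}

```text
time_s: 28.7
ee_pos: [0.4627, 0.0728, 0.1215]
ee_rot: [-1.055, 1.317, 1.148]
wrist_force: [0.8, -0.1, -0.3]
width: 0.0701
```

```bash
python3 g.py
```

```text
toolx [-0.0644  0.0168 -0.9978] t 28.7 tcp [0.4627 0.0728 0.1215] yaw 81.2 q6 -1.36 turn -0.014 shift [-0.0414 -0.1948  0.0084] F [ 0.76 -0.08 -0.28] w 0.0701
```

Emit:
{"name": "servo_tool", "arguments": {"series": [[0,-0.02,0,0],[0,-0.02,0,0],[0,-0.02,0,0],[0,-0.02,0,0],[0,-0.02,0,0],[0,-0.02,0,0],[0,-0.02,0,0],[0,-0.02,0,0],[0,-0.02,0,0],[0,0,0,0]]}}

```text
time_s: 29.7
ee_pos: [0.6569, 0.0437, 0.1247]
ee_rot: [-1.065, 1.3, 1.134]
wrist_force: [-1.1, 0.3, 0.3]
width: 0.07
```

```bash
python3 g.py
```

```text
toolx [-0.0433  0.0173 -0.9989] t 29.7 tcp [0.6569 0.0437 0.1247] yaw 81.2 q6 -1.42 turn -0.013 shift [-0.0252  0.0004  0.0102] F [-1.12  0.33  0.27] w 0.07
```

Emit:
{"name": "servo_tool", "arguments": {"series": [[0,0.045,0,0],[0,0.045,0,0],[0,0.045,0,0],[0,0.045,0,0],[0,0,0,0]]}}

```text
time_s: 30.2
ee_pos: [0.4737, 0.0712, 0.1329]
ee_rot: [-1.064, 1.299, 1.133]
wrist_force: [1.0, -0.2, -0.7]
width: 0.0701
```

Emit:
{"name": "servo_tool", "arguments": {"series": [[0,-0.02,0,0],[0,-0.02,0,0],[0,-0.02,0,0],[0,-0.02,0,0],[0,-0.02,0,0],[0,-0.02,0,0],[0,-0.02,0,0],[0,-0.02,0,0],[0,-0.015,0,0],[0,0,0,0]]}}

```text
time_s: 31.2
ee_pos: [0.6593, 0.0432, 0.1365]
ee_rot: [-1.072, 1.285, 1.122]
wrist_force: [-0.7, -0.3, -1.2]
width: 0.0701
```

```bash
python3 g.py
```

```text
toolx [-0.0246  0.0178 -0.9995] t 31.2 tcp [0.6593 0.0432 0.1365] yaw 81.2 q6 -1.42 turn -0.013 shift [-0.0133  0.0021  0.0104] F [-0.72 -0.32 -1.21] w 0.0701
```

Emit:
{"name": "servo_tool", "arguments": {"series": [[0,0.045,0,0],[0,0.045,0,0],[0,0.045,0,0],[0,0.045,0,0],[0,0,0,0]]}}

```text
time_s: 31.7
ee_pos: [0.4733, 0.071, 0.1395]
ee_rot: [-1.071, 1.286, 1.122]
wrist_force: [0.7, -0.5, -1.1]
width: 0.0701
```

Emit:
{"name": "servo_tool", "arguments": {"series": [[0,-0.02,0,0],[0,-0.02,0,0],[0,-0.02,0,0],[0,-0.02,0,0],[0,-0.02,0,0],[0,-0.02,0,0],[0,-0.02,0,0],[0,-0.02,0,0],[0,-0.015,0,0],[0,0,0,0]]}}

```text
time_s: 32.7
ee_pos: [0.6544, 0.0435, 0.1426]
ee_rot: [-1.078, 1.274, 1.114]
wrist_force: [-0.4, -0.1, 0.3]
width: 0.0696
```

```bash
python3 - <<'E'
from h import *
go(.659,.0535,.06,82)
wlook('w7',(.659,.0535,.05),70,name='r')
E
```

```text
toolx [-0.0115  0.0181 -0.9998] t 32.7 tcp [0.6544 0.0435 0.1426] yaw 81.3 q6 -1.42 turn -0.012 shift [ 0.0827 -0.0043  0.0091] F [-0.38 -0.14  0.26] w 0.0696
expect px 329 206
r [658.8  52.7] [42.  44.4] 81.8 z 49.2 2811
```

Emit:
{"name": "servo_tool", "arguments": {"series": [[0.02,-0.004,0.009,-0.01],[0.03,0,0,0],[0.025,0,0,0],[0.005,0,0,0],[0,0,0,0],[0,0,0,0]]}}

```text
time_s: 33.35
ee_pos: [0.6568, 0.0546, 0.0652]
ee_rot: [-1.089, 1.265, 1.119]
wrist_force: [0.0, -0.3, 0.8]
width: 0.0703
```

```bash
python3 - <<'E'
from h import *
go(.6588,.0529,.022,82)
E
```

```text
toolx [-0.0063  0.0183 -0.9998] t 33.35 tcp [0.6568 0.0546 0.0652] yaw 81.9 q6 -1.42 turn -0.001 shift [ 0.0431 -0.0026 -0.0022] F [ 0.   -0.31  0.84] w 0.0703
```

Emit:
{"name": "servo_tool", "arguments": {"series": [[0.01,-0.0025,-0.002,0],[0.015,0,0,0],[0.012,0,0,0],[0.005,0,0,0],[0,0,0,0],[0,0,0,0]]}}

```text
time_s: 33.95
ee_pos: [0.6597, 0.0527, 0.0219]
ee_rot: [-1.09, 1.262, 1.117]
wrist_force: [0.1, -0.5, 0.2]
width: 0.0699
```

Emit:
{"name": "servo_tool", "arguments": {"series": [[0,0,0,0],[0,0,0,0],[0,0,0,0],[0,0,0,0],[0,0,0,0]], "fingers": 0.03}}

```text
time_s: 34.45
ee_pos: [0.6603, 0.0528, 0.0232]
ee_rot: [-1.091, 1.261, 1.115]
wrist_force: [0.5, -0.5, -1.7]
width: 0.0423
```

```bash
python3 - <<'E'
from h import *
go(.6588,.0529,.022,82)
E
```

```text
toolx [-0.0013  0.0184 -0.9998] t 34.45 tcp [0.6603 0.0528 0.0232] yaw 81.9 q6 -1.42 turn -0.001 shift [ 0.0012  0.0015 -0.0002] F [ 0.52 -0.52 -1.7 ] w 0.0423
```

Emit:
{"name": "servo_tool", "arguments": {"series": [[-0.02,0,0,0],[-0.05,0,0,0],[-0.05,0,0,0],[0,0,0,0],[0,0,0,0]]}}

```text
time_s: 34.95
ee_pos: [0.6594, 0.0505, 0.1455]
ee_rot: [-1.089, 1.264, 1.118]
wrist_force: [0.2, 0.3, -2.6]
width: 0.0419
```

```bash
python3 - <<'E'
from h import *
go(.5031,.025,.14,12)
E
```

```text
toolx [-0.0053  0.0182 -0.9998] t 34.95 tcp [0.6594 0.0505 0.1455] yaw 81.9 q6 -1.42 turn 1.22 shift [ 0.0059  0.0075 -0.1582] F [ 0.22  0.3  -2.56] w 0.0419
```

Emit:
{"name": "servo_tool", "arguments": {"series": [[-0.002,0,0,0.15],[-0.002,0,0,0.15],[-0.002,0,0,0.15],[-0.002,0,0,0.15],[-0.002,0,0,0.15],[-0.002,0,0,0.15],[-0.002,0,0,0.15],[-0.002,0,0,0.15],[0,0,0,0.02],[0,0,0,0]]}}

```text
time_s: 35.95
ee_pos: [0.6553, 0.0502, 0.1469]
ee_rot: [-0.144, 1.587, 0.176]
wrist_force: [0.4, -0.6, -1.2]
width: 0.0414
```

Emit:
{"name": "servo_tool", "arguments": {"series": [[0,0,-0.045,0],[0,0,-0.045,0],[0,0,-0.045,0],[0,0,-0.01,0],[0,0,0,0],[0,0,0,0]]}}

```text
time_s: 36.55
ee_pos: [0.5068, 0.0196, 0.1435]
ee_rot: [-0.161, 1.593, 0.195]
wrist_force: [-0.8, -0.7, -0.7]
width: 0.0419
```

```bash
python3 - <<'E'
from h import *
go(.5036,.0235,.06,12)
E
```

```text
toolx [-0.0319  0.0179 -0.9993] t 36.55 tcp [0.5068 0.0196 0.1435] yaw 12.9 q6 -0.27 turn 0.016 shift [ 0.0836  0.0025 -0.0001] F [-0.79 -0.69 -0.7 ] w 0.0419
```

Emit:
{"name": "servo_tool", "arguments": {"series": [[0.02,0.0025,0,0.016],[0.025,0,0,0],[0.02,0,0,0],[0.015,0,0,0],[0,0,0,0],[0,0,0,0]]}}

```text
time_s: 37.15
ee_pos: [0.5093, 0.0246, 0.0601]
ee_rot: [-0.156, 1.592, 0.189]
wrist_force: [0.1, -0.4, -0.7]
width: 0.0422
```

```bash
python3 - <<'E'
from h import *
go(.5036,.0235,.036,12)
E
```

```text
toolx [-0.0299  0.0179 -0.9994] t 37.15 tcp [0.5093 0.0246 0.0601] yaw 12.5 q6 -0.26 turn 0.01 shift [ 0.0242 -0.0005 -0.0052] F [ 0.12 -0.36 -0.7 ] w 0.0422
```

Emit:
{"name": "servo_tool", "arguments": {"series": [[0,0,-0.005,0.01],[0,0,0,0],[0.008,0,0,0],[0,0,0,0]]}}

```text
time_s: 37.55
ee_pos: [0.5054, 0.0237, 0.0538]
ee_rot: [-0.148, 1.589, 0.181]
wrist_force: [0.1, 0.0, -0.4]
width: 0.0419
```

```bash
python3 - <<'E'
from h import *
go(.5036,.0235,.037,12)
E
```

```text
toolx [-0.0262  0.0178 -0.9995] t 37.55 tcp [0.5054 0.0237 0.0538] yaw 12.0 q6 -0.25 turn -0.0 shift [ 0.0168 -0.0001 -0.0015] F [ 0.12  0.02 -0.4 ] w 0.0419
```

Emit:
{"name": "servo_tool", "arguments": {"series": [[0.005,0,-0.0015,0],[0.005,0,0,0],[0.004,0,0,0],[0.002,0,0,0],[0.001,0,0,0],[0,0,0,0]]}}

```text
time_s: 38.15
ee_pos: [0.5037, 0.0237, 0.0371]
ee_rot: [-0.149, 1.588, 0.181]
wrist_force: [-0.0, 0.4, -0.9]
width: 0.0421
```

```bash
python3 - <<'E'
from h import *
go(.5036,.0235,.037,12)
E
```

```text
toolx [-0.0256  0.0179 -0.9995] t 38.15 tcp [0.5037 0.0237 0.0371] yaw 12.0 q6 -0.26 turn -0.0 shift [ 0.0001 -0.0002 -0.0002] F [-0.02  0.36 -0.92] w 0.0421
```

Emit:
{"name": "servo_tool", "arguments": {"series": [[0,0,0,0],[0,0,0,0],[0,0,0,0],[-0.01,0,0,0],[-0.05,0,0,0],[-0.05,0,0,0],[0,0,0,0],[0,0,0,0]], "fingers": 0.07}}

```text
time_s: 38.95
ee_pos: [0.5063, 0.0216, 0.1525]
ee_rot: [-0.148, 1.589, 0.181]
wrist_force: [-0.1, 0.5, 0.1]
width: 0.0703
```

```bash
python3 - <<'E'
from h import *
go(.634,.181,.15,91)
wlook('w8',(.503,.025,.064),70,.058,.072,'r in pocket'); carr('w8')
E
```

```text
toolx [-0.0261  0.0179 -0.9995] t 38.95 tcp [0.5063 0.0216 0.1525] yaw 12.0 q6 -0.25 turn -1.379 shift [ 0.002  -0.1305  0.1571] F [-0.07  0.51  0.13] w 0.0703
expect px 315 200
r in pocket [503.2  25.7] [41.6 43.8] 12.8 z 63.2 2914
carrier [507.1   7.5] [ 59.1 210.4] 11.9 0.0288 3049
```

Emit:
{"name": "servo_tool", "arguments": {"series": [[-0.001,0,0,-0.15],[-0.001,0,0,-0.15],[-0.001,0,0,-0.15],[-0.001,0,0,-0.15],[-0.001,0,0,-0.15],[-0.001,0,0,-0.15],[-0.001,0,0,-0.15],[-0.001,0,0,-0.15],[-0.001,0,0,-0.15],[0,0,0,-0.03],[0,0,0,0]]}}

```text
time_s: 40.1
ee_pos: [0.5016, 0.0218, 0.1494]
ee_rot: [-1.195, 1.214, 1.275]
wrist_force: [0.2, 1.2, -0.1]
width: 0.07
```

Emit:
{"name": "servo_tool", "arguments": {"series": [[0,-0.012,0.015,0],[0,-0.012,0.015,0],[0,-0.012,0.015,0],[0,-0.012,0.015,0],[0,-0.012,0.015,0],[0,-0.012,0.015,0],[0,-0.012,0.015,0],[0,-0.012,0.015,0],[0,-0.012,0.015,0],[0,-0.01,0.01,0],[0,0,0,0]]}}

```text
time_s: 41.2
ee_pos: [0.6165, 0.175, 0.1351]
ee_rot: [-1.176, 1.236, 1.272]
wrist_force: [-0.2, 0.7, -0.2]
width: 0.0699
```

```bash
python3 - <<'E'
from h import *
go(.634,.181,.06,91)
wlook('w9',(.634,.181,.05),70,name='a')
E
```

```text
toolx [-0.0623  0.0167 -0.9979] t 41.2 tcp [0.6165 0.175  0.1351] yaw 90.7 q6 -1.38 turn -0.005 shift [ 0.0739 -0.0222  0.0044] F [-0.19  0.69 -0.21] w 0.0699
expect px 324 232
a [634.4 181.4] [43.7 41.6] 0.3 z 49.2 2849
```

Emit:
{"name": "servo_tool", "arguments": {"series": [[0,0.045,0,0],[0,0.045,0,0],[0,0.045,0,0],[0,0.045,0,0],[0,0,0,0]]}}

```text
time_s: 41.75
ee_pos: [0.4259, 0.1681, 0.1411]
ee_rot: [-1.168, 1.248, 1.272]
wrist_force: [1.3, -0.3, -0.2]
width: 0.0697
```

Emit:
{"name": "servo_tool", "arguments": {"series": [[0,-0.02,0,0],[0,-0.02,0,0],[0,-0.02,0,0],[0,-0.02,0,0],[0,-0.02,0,0],[0,-0.02,0,0],[0,-0.02,0,0],[0,-0.02,0,0],[0,-0.015,0,0],[0,0,0,0]]}}

```text
time_s: 42.75
ee_pos: [0.6055, 0.1617, 0.1272]
ee_rot: [-1.161, 1.252, 1.263]
wrist_force: [-0.8, -0.1, -0.4]
width: 0.07
```

```bash
python3 g.py
```

```text
toolx [-0.0698  0.014  -0.9975] t 42.75 tcp [0.6055 0.1617 0.1272] yaw 89.7 q6 -1.38 turn 0.134 shift [-0.028  -0.0662 -0.0996] F [-0.78 -0.06 -0.43] w 0.07
```

Emit:
{"name": "servo_tool", "arguments": {"series": [[0,0.045,0,0],[0,0.045,0,0],[0,0.045,0,0],[0,0.045,0,0],[0,0,0,0]]}}

```text
time_s: 43.25
ee_pos: [0.4152, 0.1595, 0.1354]
ee_rot: [-1.156, 1.261, 1.263]
wrist_force: [0.3, -0.1, -0.3]
width: 0.0701
```

Emit:
{"name": "servo_tool", "arguments": {"series": [[0,-0.02,0,0],[0,-0.02,0,0],[0,-0.02,0,0],[0,-0.02,0,0],[0,-0.02,0,0],[0,-0.02,0,0],[0,-0.02,0,0],[0,-0.02,0,0],[0,-0.02,0,0],[0,0,0,0]]}}

```text
time_s: 44.25
ee_pos: [0.5987, 0.1537, 0.1221]
ee_rot: [-1.154, 1.259, 1.257]
wrist_force: [-0.1, 0.1, -0.1]
width: 0.0698
```

```bash
python3 - <<'E'
from h import *
go(.6344,.1812,.06,90.5)
E
```

```text
toolx [-0.0713  0.0133 -0.9974] t 44.25 tcp [0.5987 0.1537 0.1221] yaw 89.1 q6 -1.38 turn -0.024 shift [ 0.0597 -0.0403  0.0263] F [-0.13  0.13 -0.12] w 0.0698
```

Emit:
{"name": "servo_tool", "arguments": {"series": [[0,-0.02,0.004,0],[0,-0.02,0.004,0],[0,-0.02,0.004,0],[0,-0.02,0.004,0],[0,-0.02,0.004,0],[0,0,0,0]]}}

```text
time_s: 44.85
ee_pos: [0.6988, 0.1711, 0.1145]
ee_rot: [-1.152, 1.262, 1.256]
wrist_force: [-0.3, 0.6, -0.5]
width: 0.0704
```

```bash
python3 g.py
```

```text
toolx [-0.0729  0.0131 -0.9973] t 44.85 tcp [0.6988 0.1711 0.1145] yaw 89.0 q6 -1.38 turn 0.122 shift [-0.0341  0.0257 -0.1219] F [-0.33  0.57 -0.5 ] w 0.0704
```

Emit:
{"name": "servo_tool", "arguments": {"series": [[0,0.045,0,0],[0,0.045,0,0],[0,0,0,0]]}}

```text
time_s: 45.15
ee_pos: [0.6018, 0.1712, 0.1152]
ee_rot: [-1.148, 1.27, 1.26]
wrist_force: [1.5, 0.9, 0.3]
width: 0.0701
```

```bash
python3 g.py
```

```text
toolx [-0.0817  0.0113 -0.9966] t 45.15 tcp [0.6018 0.1712 0.1152] yaw 88.9 q6 -1.35 turn 0.12 shift [-0.0407 -0.0698 -0.1086] F [1.53 0.85 0.25] w 0.0701
```

Emit:
{"name": "servo_tool", "arguments": {"series": [[0,-0.01,0,0],[0,-0.01,0,0],[0,-0.01,0,0],[0,-0.01,0,0],[0,-0.01,0,0],[0,0,0,0]]}}

```text
time_s: 45.75
ee_pos: [0.6576, 0.1691, 0.1142]
ee_rot: [-1.15, 1.264, 1.254]
wrist_force: [-0.6, -0.5, 0.3]
width: 0.0698
```

```bash
python3 g.py; python3 -c "
from h import *
go(.6344,.1812,.06,90.5); s=env.read_state(); print(s['joint_positions'].round(3),s['joint_efforts'].round(2))"
```

```text
toolx [-0.0739  0.0127 -0.9972] t 45.75 tcp [0.6576 0.1691 0.1142] yaw 88.8 q6 -1.37 turn 0.119 shift [-0.0373 -0.0147 -0.1142] F [-0.63 -0.45  0.3 ] w 0.0698
toolx [-0.0739  0.0127 -0.9972] t 45.75 tcp [0.6576 0.1691 0.1142] yaw 88.8 q6 -1.37 turn -0.029 shift [0.0559 0.019  0.0116] F [-0.63 -0.45  0.3 ] w 0.0698
[ 0.187  0.709  1.132  0.027  1.371 -1.37 ] [ 3.000e-02 -7.394e+01 -3.594e+01  6.000e-02  4.200e-01 -4.000e-02]
```

Emit:
{"name": "servo_tool", "arguments": {"series": [[0,0.043,-0.012,0],[0,0.043,-0.012,0],[0,0.043,-0.012,0],[0,0.043,-0.012,0],[0,0,0,0]]}}

```text
time_s: 46.25
ee_pos: [0.4798, 0.1221, 0.1226]
ee_rot: [-1.148, 1.267, 1.254]
wrist_force: [-0.6, 0.4, -0.6]
width: 0.0701
```

```bash
python3 g.py
```

```text
toolx [-0.076   0.0123 -0.997 ] t 46.25 tcp [0.4798 0.1221 0.1226] yaw 88.7 q6 -1.4 turn 0.118 shift [-0.0418 -0.1843 -0.043 ] F [-0.58  0.43 -0.61] w 0.0701
```

Emit:
{"name": "servo_tool", "arguments": {"series": [[0,-0.019,0.006,0],[0,-0.019,0.006,0],[0,-0.019,0.006,0],[0,-0.019,0.006,0],[0,-0.019,0.006,0],[0,-0.019,0.006,0],[0,-0.019,0.006,0],[0,-0.019,0.006,0],[0,-0.019,0.006,0],[0,0,0,0]]}}

```text
time_s: 47.25
ee_pos: [0.6655, 0.1742, 0.1143]
ee_rot: [-1.151, 1.256, 1.244]
wrist_force: [0.5, -0.9, -1.1]
width: 0.0703
```

```bash
python3 g.py
```

```text
toolx [-0.0623  0.0148 -0.9979] t 47.25 tcp [0.6655 0.1742 0.1143] yaw 88.6 q6 -1.36 turn 0.115 shift [-0.037  -0.008  -0.1202] F [ 0.49 -0.85 -1.05] w 0.0703
```

Emit:
{"name": "servo_tool", "arguments": {"series": [[0,0.02,-0.005,0],[0,0.02,-0.005,0],[0,0.02,-0.005,0],[0,0.02,-0.005,0],[0,0.02,-0.005,0],[0,0.02,-0.005,0],[0,0.02,-0.005,0],[0,0,0,0]]}}

```text
time_s: 48.05
ee_pos: [0.521, 0.1406, 0.1224]
ee_rot: [-1.152, 1.252, 1.24]
wrist_force: [-0.6, 0.1, -0.1]
width: 0.0704
```

```bash
python3 g.py
```

```text
toolx [-0.0575  0.0156 -0.9982] t 48.05 tcp [0.521  0.1406 0.1224] yaw 88.5 q6 -1.37 turn 0.114 shift [-0.0369 -0.1469 -0.0669] F [-0.58  0.12 -0.12] w 0.0704
```

Emit:
{"name": "servo_tool", "arguments": {"series": [[0,-0.01,0.003,0],[0,0,0,0],[0,-0.01,0.003,0],[0,0,0,0],[0,-0.01,0.003,0],[0,0,0,0],[0,-0.01,0.003,0],[0,0,0,0],[0,-0.01,0.003,0],[0,0,0,0]]}}

```text
time_s: 49.05
ee_pos: [0.575, 0.1549, 0.1185]
ee_rot: [-1.152, 1.252, 1.24]
wrist_force: [-1.3, 0.2, 0.8]
width: 0.0701
```

```bash
python3 g.py
```

```text
toolx [-0.0575  0.0155 -0.9982] t 49.05 tcp [0.575  0.1549 0.1185] yaw 88.5 q6 -1.37 turn 0.114 shift [-0.0379 -0.0952 -0.0885] F [-1.25  0.22  0.84] w 0.0701
```

Emit:
{"name": "servo_tool", "arguments": {"series": [[0,0,0,0.05],[0,0,0,0.05],[0,0,0,0.05],[0,0,0,0.05],[0,0,0,0.05],[0,0,0,0.05],[0,0,0,0.05],[0,0,0,0.05],[0,0,0,0]]}}

```text
time_s: 49.95
ee_pos: [0.5683, 0.1532, 0.118]
ee_rot: [-0.847, 1.431, 0.921]
wrist_force: [0.0, -0.3, 0.4]
width: 0.0701
```

```bash
python3 g.py
```

```text
toolx [-0.0611  0.0147 -0.998 ] t 49.95 tcp [0.5683 0.1532 0.118 ] yaw 64.8 q6 -0.95 turn -0.301 shift [-0.0389 -0.1015 -0.0858] F [ 0.02 -0.35  0.42] w 0.0701
```

Emit:
{"name": "servo_tool", "arguments": {"series": [[0,0,0,-0.15],[0,0,0,-0.15],[0,0,0,-0.1],[0,0,0,0]]}}

```text
time_s: 50.35
ee_pos: [0.5663, 0.1527, 0.1181]
ee_rot: [-1.152, 1.255, 1.244]
wrist_force: [0.2, -0.6, 0.2]
width: 0.0699
```

```bash
python3 g.py
```

```text
toolx [-0.0618  0.0145 -0.998 ] t 50.35 tcp [0.5663 0.1527 0.1181] yaw 88.7 q6 -1.37 turn 0.117 shift [-0.039  -0.1033 -0.0851] F [ 0.2  -0.56  0.24] w 0.0699
```

Emit:
{"name": "servo_tool", "arguments": {"series": [[0,0.02,-0.005,0],[0,0.02,-0.005,0],[0,0.02,-0.005,0],[0,0.02,-0.005,0],[0,0.02,-0.005,0],[0,0.02,-0.005,0],[0,0,0,0]]}}

```text
time_s: 51.05
ee_pos: [0.4389, 0.1245, 0.1247]
ee_rot: [-1.14, 1.264, 1.232]
wrist_force: [0.6, -0.6, -0.3]
width: 0.0698
```

Emit:
{"name": "servo_tool", "arguments": {"series": [[0,-0.019,0.006,0],[0,-0.019,0.006,0],[0,-0.019,0.006,0],[0,-0.019,0.006,0],[0,-0.019,0.006,0],[0,-0.019,0.006,0],[0,-0.019,0.006,0],[0,-0.019,0.006,0],[0,-0.019,0.006,0],[0,0,0,0]]}}

```text
time_s: 52.05
ee_pos: [0.6228, 0.173, 0.1137]
ee_rot: [-1.128, 1.269, 1.216]
wrist_force: [-1.0, 0.2, -0.2]
width: 0.07
```

Emit:
{"name": "servo_tool", "arguments": {"series": [[0,0.02,-0.005,0],[0,0.02,-0.005,0],[0,0.02,-0.005,0],[0,0.02,-0.005,0],[0,0.02,-0.005,0],[0,0.02,-0.005,0],[0,0.02,-0.005,0],[0,0.02,-0.005,0],[0,0,0,0]]}}

```text
time_s: 52.95
ee_pos: [0.4524, 0.1411, 0.1205]
ee_rot: [-1.12, 1.276, 1.208]
wrist_force: [0.0, -0.1, 0.0]
width: 0.0699
```

Emit:
{"name": "servo_tool", "arguments": {"series": [[0,-0.019,0.006,0],[0,-0.019,0.006,0],[0,-0.019,0.006,0],[0,-0.019,0.006,0],[0,-0.019,0.006,0],[0,-0.019,0.006,0],[0,-0.019,0.006,0],[0,-0.019,0.006,0],[0,-0.019,0.006,0],[0,0,0,0]]}}

```text
time_s: 53.95
ee_pos: [0.6377, 0.1844, 0.1093]
ee_rot: [-1.114, 1.277, 1.198]
wrist_force: [-0.6, -0.3, 0.8]
width: 0.0699
```

```bash
python3 - <<'E'
from h import *
go(.6344,.1812,.06,90.5)
wlook('w10',(.634,.181,.05),70,name='a')
E
```

```text
toolx [-0.0558  0.0156 -0.9983] t 53.95 tcp [0.6377 0.1844 0.1093] yaw 85.5 q6 -1.28 turn -0.088 shift [ 0.0494  0.0006 -0.004 ] F [-0.57 -0.29  0.77] w 0.0699
expect px 312 213
a [634.9 181.2] [44.6 42.1] 0.7 z 49.2 3606
```

Emit:
{"name": "servo_tool", "arguments": {"series": [[0.01,0,-0.004,-0.045],[0.01,0,0,-0.045],[0.02,0,0,0],[0.015,0,0,0],[0,0,0,0],[0,0,0,0]]}}

```text
time_s: 54.6
ee_pos: [0.6321, 0.1807, 0.0529]
ee_rot: [-1.18, 1.232, 1.267]
wrist_force: [0.3, -0.7, 0.2]
width: 0.0704
```

```bash
python3 - <<'E'
from h import *
go(.6346,.1812,.022,90.5)
E
```

```text
toolx [-0.0556  0.0156 -0.9983] t 54.6 tcp [0.6321 0.1807 0.0529] yaw 90.7 q6 -1.38 turn 0.003 shift [ 0.0308 -0.0042  0.    ] F [ 0.28 -0.65  0.23] w 0.0704
```

Emit:
{"name": "servo_tool", "arguments": {"series": [[0.012,-0.003,0,0],[0.01,0,0,0],[0.007,0,0,0],[0.002,0,0,0],[0,0,0,0]]}}

```text
time_s: 55.1
ee_pos: [0.6342, 0.1814, 0.0206]
ee_rot: [-1.18, 1.231, 1.265]
wrist_force: [-0.2, -0.1, 0.6]
width: 0.0703
```

Emit:
{"name": "servo_tool", "arguments": {"series": [[0,0,0,0],[0,0,0,0],[0,0,0,0],[0,0,0,0],[0,0,0,0]], "fingers": 0.03}}

```text
time_s: 55.6
ee_pos: [0.6346, 0.1815, 0.0217]
ee_rot: [-1.181, 1.229, 1.264]
wrist_force: [0.6, 0.3, -1.9]
width: 0.0421
```

```bash
python3 - <<'E'
from h import *
go(.6336,.1812,.022,90.5)
E
```

```text
toolx [-0.0522  0.0164 -0.9985] t 55.6 tcp [0.6346 0.1815 0.0217] yaw 90.7 q6 -1.38 turn 0.003 shift [-0.0003  0.0011 -0.0003] F [ 0.57  0.29 -1.88] w 0.0421
```

Emit:
{"name": "servo_tool", "arguments": {"series": [[-0.02,0,0,0],[-0.05,0,0,0],[-0.05,0,0,0],[0,0,0,0],[0,0,0,0]]}}

```text
time_s: 56.1
ee_pos: [0.6399, 0.1792, 0.1437]
ee_rot: [-1.179, 1.233, 1.267]
wrist_force: [-0.2, -0.3, -1.1]
width: 0.0418
```

```bash
python3 - <<'E'
from h import *
go(.4914,.0807,.14,12)
E
```

```text
toolx [-0.0563  0.0154 -0.9983] t 56.1 tcp [0.6399 0.1792 0.1437] yaw 90.7 q6 -1.38 turn 1.373 shift [ 0.0105 -0.0656 -0.1654] F [-0.17 -0.31 -1.11] w 0.0418
```

Emit:
{"name": "servo_tool", "arguments": {"series": [[0,0,0,0.15],[0,0,0,0.15],[0,0,0,0.15],[0,0,0,0.15],[0,0,0,0.15],[0,0,0,0.15],[0,0,0,0.15],[0,0,0,0.15],[0,0,0,0.15],[0,0,0,0]]}}

```text
time_s: 57.1
ee_pos: [0.6349, 0.1784, 0.1279]
ee_rot: [-0.162, 1.637, 0.193]
wrist_force: [0.3, -0.4, -0.9]
width: 0.0419
```

Emit:
{"name": "servo_tool", "arguments": {"series": [[0,-0.01,-0.04,0],[0,-0.02,-0.045,0],[0,-0.02,-0.045,0],[0,-0.012,-0.02,0],[0,0,0,0],[0,0,0,0]]}}

```text
time_s: 57.7
ee_pos: [0.4958, 0.0809, 0.1294]
ee_rot: [-0.184, 1.645, 0.217]
wrist_force: [0.0, 1.2, -1.8]
width: 0.042
```

```bash
python3 - <<'E'
from h import *
go(.4914,.0807,.06,12)
E
```

```text
toolx [-0.0854  0.0096 -0.9963] t 57.7 tcp [0.4958 0.0809 0.1294] yaw 14.5 q6 -0.18 turn 0.044 shift [ 0.0696 -0.0012  0.0013] F [ 0.03  1.16 -1.81] w 0.042
```

```bash
cat > bp.py <<'E'
from h import *
import sys
Rg=Ro.from_rotvec([-1.181,1.229,1.264]).as_matrix(); tg=np.array([.6346,.1815,.0217])
s=env.read_state(); R=Ro.from_rotvec(s['ee_rot']).as_matrix()
b=Rg.T@(np.array([.6348,.1812,0.])-tg); M=R@Rg.T
bot=R@b+s['ee_pos']; print('block z axis',M[:,2].round(3),'bottom',bot.round(4),'low corner',min((bot+M@Ro.from_euler('z',.5,degrees=True).as_matrix()@[x,y,0])[2] for x in(-.018,.018) for y in (-.017,.017)).round(4))
yx=np.degrees(np.arctan2(M[1,0],M[0,0]))+.5; print('block x yaw',yx.round(1))
go(*(s['ee_pos']+[.4914-bot[0],.0807-bot[1],0])[:2],None,None)
E
python3 bp.py
```

```text
block z axis [0.089 0.045 0.995] bottom [0.4937 0.0797 0.1079] low corner 0.1059
block x yaw -75.5
toolx [-0.0854  0.0096 -0.9963] t 57.7 tcp [0.4958 0.0809 0.1294] yaw 14.5 q6 -0.18 turn 0 shift [ 0.0002  0.0015 -0.0019] F [ 0.03  1.16 -1.81] w 0.042
```

Emit:
{"name": "servo_tool", "arguments": {"series": [[0.02,0.0015,-0.002,0.044],[0.025,0,0,0],[0.018,0,0,0],[0,0,0,0],[0,0,0,0],[0,0,0,0]]}}

```text
time_s: 58.3
ee_pos: [0.4913, 0.0854, 0.0643]
ee_rot: [-0.16, 1.647, 0.191]
wrist_force: [-0.3, -1.1, -1.3]
width: 0.0419
```

```bash
python3 bp.py
```

```text
block z axis [0.09  0.044 0.995] bottom [0.4891 0.0842 0.0427] low corner 0.0406
block x yaw -77.3
toolx [-0.0847  0.0098 -0.9964] t 58.3 tcp [0.4913 0.0854 0.0643] yaw 12.7 q6 -0.14 turn 0 shift [-0.0002 -0.0039  0.0015] F [-0.31 -1.05 -1.32] w 0.0419
```

Emit:
{"name": "servo_tool", "arguments": {"series": [[0,-0.004,0.0015,0.01],[0,0,0,0],[0.008,0,0,0],[0,0,0,0],[0,0,0,0]]}}

```text
time_s: 58.8
ee_pos: [0.4946, 0.0817, 0.0574]
ee_rot: [-0.153, 1.644, 0.182]
wrist_force: [1.2, 0.4, -1.4]
width: 0.042
```

```bash
python3 bp.py
```

```text
block z axis [0.087 0.044 0.995] bottom [0.4925 0.0805 0.0359] low corner 0.0338
block x yaw -77.9
toolx [-0.0811  0.0101 -0.9967] t 58.8 tcp [0.4946 0.0817 0.0574] yaw 12.2 q6 -0.14 turn 0 shift [ 0.0001  0.0004 -0.001 ] F [ 1.23  0.36 -1.37] w 0.042
```

Emit:
{"name": "servo_tool", "arguments": {"series": [[0.006,0,0,0],[0.005,0,0,0],[0.004,0,0,0],[0.002,0,0,0],[0.001,0,0,0],[0,0,0,0],[0,0,0,0]]}}

```text
time_s: 59.5
ee_pos: [0.4928, 0.082, 0.0376]
ee_rot: [-0.153, 1.645, 0.182]
wrist_force: [-0.6, -0.5, -1.0]
width: 0.042
```

```bash
python3 bp.py
```

```text
block z axis [0.087 0.044 0.995] bottom [0.4906 0.0808 0.0161] low corner 0.014
block x yaw -77.9
toolx [-0.0816  0.0101 -0.9966] t 59.5 tcp [0.4928 0.082  0.0376] yaw 12.2 q6 -0.14 turn 0 shift [-0.0001 -0.0002  0.0007] F [-0.6  -0.55 -0.96] w 0.042
```

Emit:
{"name": "servo_tool", "arguments": {"series": [[0,0,0,0],[0,0,0,0],[0,0,0,0],[-0.01,0,0,0],[-0.05,0,0,0],[-0.05,0,0,0],[0,0,0,0],[0,0,0,0]], "fingers": 0.075}}

```text
time_s: 60.3
ee_pos: [0.5022, 0.0808, 0.1543]
ee_rot: [-0.153, 1.643, 0.182]
wrist_force: [0.6, 0.1, -0.8]
width: 0.0752
```

```bash
python3 - <<'E'
from h import *
go(.509,-.003,.15,12)
im,d,p=cam('wrist'); X=pts(d,p); save('w11.png',im); np.savez('w11.npz',im=im,d=d,**p)
R=np.array(p['R']);t=np.array(p['t'])
for n,q in dict(g=(.527,-.088,.064),y=(.517,-.031,.064),r=(.503,.0255,.064),a=(.491,.081,.064)).items():
    c=R@np.array(q)+t; u=p['fx']*c[0]/c[2]+p['cx']; v=p['fy']*c[1]/c[2]+p['cy']
    if 0<u<640 and 0<v<400:
        m=seg(X,u,v,60,.056,.074,n); w=X[m]; A=np.c_[w[:,:2]-w[:,:2].mean(0),np.ones(len(w))]; print('  slope',np.linalg.lstsq(A,w[:,2],rcond=None)[0].round(3))
E
```

```text
toolx [-0.0801  0.0102 -0.9967] t 60.3 tcp [0.5022 0.0808 0.1543] yaw 12.2 q6 -0.14 turn 0.003 shift [ 0.0029 -0.0835 -0.0104] F [ 0.59  0.15 -0.8 ] w 0.0752
g [525.6 -83.5] [42.1 36.5] 11.5 z 63.0 1730
  slope [ 0.013 -0.06   0.063]
y [524.8 -79.9] [42.  29.1] 11.5 z 63.0 1411
  slope [ 0.025 -0.099  0.063]
r [503.4  25.6] [42.  44.7] 12.5 z 63.2 2616
  slope [ 0.005 -0.023  0.063]
a [491.9  81.2] [42.1 44.3] 11.7 z 63.2 2895
  slope [ 0.    -0.013  0.063]
```

View pics/w11.png

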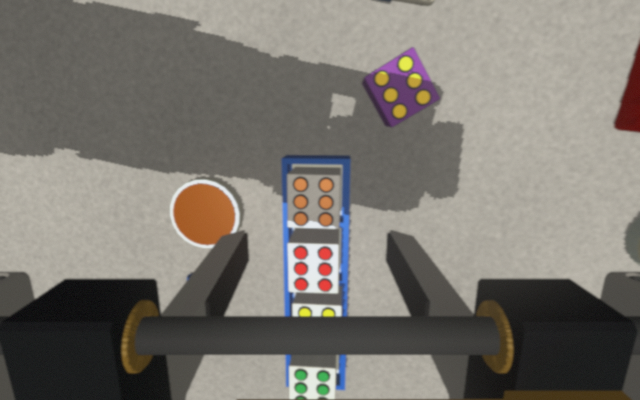

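All four blocks are home: tops at 63.2 mm, the same as the earlier ones. Next I'll reduce the tool tilt with the radial moves that worked before.

Emit:
{"name": "servo_tool", "arguments": {"series": [[0,0,0.02,0],[0,0,0.02,0],[0,0,0.02,0],[0,0,0.02,0],[0,0,0.02,0],[0,0,0.02,0],[0,0,0.02,0],[0,0,0,0]], "fingers": 0.094}}

```text
time_s: 61.15
ee_pos: [0.64, 0.111, 0.1333]
ee_rot: [-0.153, 1.657, 0.182]
wrist_force: [-0.5, -0.8, -0.0]
width: 0.0934
```

```bash
python3 g.py
```

```text
toolx [-0.0934  0.0088 -0.9956] t 61.15 tcp [0.64   0.111  0.1333] yaw 12.2 q6 -0.11 turn -1.219 shift [-0.0189 -0.0252 -0.0544] F [-0.49 -0.84 -0.03] w 0.0934
```

Emit:
{"name": "servo_tool", "arguments": {"series": [[0,0,-0.045,0],[0,0,-0.045,0],[0,0,-0.045,0],[0,0,-0.045,0],[0,0,0,0]]}}

```text
time_s: 61.65
ee_pos: [0.4527, 0.0716, 0.1407]
ee_rot: [-0.153, 1.672, 0.183]
wrist_force: [0.1, 0.1, -0.9]
width: 0.0941
```

```bash
python3 g.py
```

```text
toolx [-0.1088  0.0074 -0.994 ] t 61.65 tcp [0.4527 0.0716 0.1407] yaw 12.2 q6 -0.15 turn -1.218 shift [-0.0318 -0.2045  0.011 ] F [ 0.07  0.06 -0.92] w 0.0941
```

Emit:
{"name": "servo_tool", "arguments": {"series": [[0,0,0.02,0],[0,0,0.02,0],[0,0,0.02,0],[0,0,0.02,0],[0,0,0.02,0],[0,0,0.02,0],[0,0,0.02,0],[0,0,0.02,0],[0,0,0.02,0],[0,0,0,0]]}}

```text
time_s: 62.65
ee_pos: [0.6298, 0.1103, 0.1139]
ee_rot: [-0.153, 1.68, 0.183]
wrist_force: [-0.5, -0.5, 0.1]
width: 0.0939
```

```bash
python3 g.py
```

```text
toolx [-0.1166  0.0066 -0.9932] t 62.65 tcp [0.6298 0.1103 0.1139] yaw 12.2 q6 -0.11 turn -1.219 shift [-0.0397 -0.0325 -0.0525] F [-0.54 -0.51  0.12] w 0.0939
```

Emit:
{"name": "servo_tool", "arguments": {"series": [[0,0,-0.045,0],[0,0,-0.045,0],[0,0,-0.045,0],[0,0,-0.045,0],[0,0,0,0]]}}

```text
time_s: 63.15
ee_pos: [0.4438, 0.071, 0.1275]
ee_rot: [-0.153, 1.691, 0.183]
wrist_force: [0.3, 0.1, 0.2]
width: 0.0941
```

Emit:
{"name": "servo_tool", "arguments": {"series": [[0,0,0.02,0],[0,0,0.02,0],[0,0,0.02,0],[0,0,0.02,0],[0,0,0.02,0],[0,0,0.02,0],[0,0,0.02,0],[0,0,0.02,0],[0,0,0.02,0],[0,0,0,0]]}}

```text
time_s: 64.15
ee_pos: [0.6223, 0.1099, 0.101]
ee_rot: [-0.153, 1.692, 0.183]
wrist_force: [-0.1, -0.5, -0.6]
width: 0.0939
```

```bash
python3 - <<'E'
from h import *
go(.509,-.003,.15,12)
E
```

```text
toolx [-0.1284  0.0055 -0.9917] t 64.15 tcp [0.6223 0.1099 0.101 ] yaw 12.2 q6 -0.11 turn 0.003 shift [-0.0346 -0.0859 -0.1394] F [-0.07 -0.46 -0.58] w 0.0939
```

Emit:
{"name": "servo_tool", "arguments": {"series": [[0.03,0,0,0],[0.03,0,0,0],[0.02,0,0,0],[0.002,0,0,0],[0,0,0,0]]}}

```text
time_s: 64.65
ee_pos: [0.6096, 0.1101, 0.0167]
ee_rot: [-0.153, 1.692, 0.183]
wrist_force: [0.6, 1.0, 0.2]
width: 0.0934
```

```bash
python3 g.py
```

```text
toolx [-0.1286  0.0053 -0.9917] t 64.65 tcp [0.6096 0.1101 0.0167] yaw 12.2 q6 -0.11 turn -1.219 shift [-0.1388 -0.0394 -0.0508] F [0.59 1.04 0.15] w 0.0934
```

Emit:
{"name": "servo_tool", "arguments": {"series": [[0.002,0,0,0],[0.002,0,0,0],[0.002,0,0,0],[0.002,0,0,0]]}}

```text
time_s: 65.05
ee_pos: [0.6101, 0.1102, 0.0121]
ee_rot: [-0.153, 1.687, 0.183]
wrist_force: [0.3, 0.4, 0.5]
width: 0.0941
```

```bash
python3 g.py
```

```text
toolx [-0.1234  0.0059 -0.9923] t 65.05 tcp [0.6101 0.1102 0.0121] yaw 12.2 q6 -0.11 turn -1.219 shift [-0.1433 -0.039  -0.0509] F [0.31 0.41 0.49] w 0.0941
```

Emit:
{"name": "servo_tool", "arguments": {"series": [[0.002,0,0,0],[0.002,0,0,0],[0.002,0,0,0],[0.002,0,0,0]]}}

```text
time_s: 65.45
ee_pos: [0.6099, 0.1103, 0.0056]
ee_rot: [-0.153, 1.685, 0.183]
wrist_force: [-12.2, -3.1, 30.6]
width: 0.0939
```

```bash
python3 g.py
```

```text
toolx [-0.1212  0.0061 -0.9926] t 65.45 tcp [0.6099 0.1103 0.0056] yaw 12.2 q6 -0.11 turn -1.219 shift [-0.1496 -0.0388 -0.051 ] F [-12.18  -3.06  30.65] w 0.0939
```

Emit:
{"name": "servo_tool", "arguments": {"series": [[0.001,0,0,0],[0.001,0,0,0],[0.001,0,0,0],[0.001,0,0,0],[0.001,0,0,0],[0.001,0,0,0]]}}

```text
time_s: 66.05
ee_pos: [0.6099, 0.1103, 0.0058]
ee_rot: [-0.153, 1.682, 0.183]
wrist_force: [-5.6, -1.0, 10.7]
width: 0.0941
```

```bash
python3 g.py
```

```text
toolx [-0.1189  0.006  -0.9929] t 66.05 tcp [0.6099 0.1103 0.0058] yaw 12.2 q6 -0.11 turn -1.218 shift [-0.1494 -0.0392 -0.0509] F [-5.58 -0.97 10.74] w 0.0941
```

Emit:
{"name": "servo_tool", "arguments": {"series": [[0.0015,0,0.001,0],[0.0015,0,0.001,0],[0.0015,0,0.001,0],[0.0015,0,0.001,0]]}}

```text
time_s: 66.45
ee_pos: [0.6136, 0.1112, 0.0056]
ee_rot: [-0.154, 1.681, 0.183]
wrist_force: [-11.3, -1.2, 17.7]
width: 0.0936
```

```bash
python3 g.py
```

```text
toolx [-0.1175  0.0059 -0.9931] t 66.45 tcp [0.6136 0.1112 0.0056] yaw 12.2 q6 -0.11 turn -1.218 shift [-0.149  -0.0359 -0.0523] F [-11.31  -1.2   17.74] w 0.0936
```

Emit:
{"name": "servo_tool", "arguments": {"series": [[-0.05,0,0,0],[-0.05,0,0,0],[-0.02,0,0,0],[0,0,0,-0.15],[0,0,0,-0.15],[0,0,0,-0.15],[0,0,0,-0.15],[0,0,0,-0.15],[0,0,0,-0.15],[0,0,0,-0.15],[0,0,0,-0.15],[0,0,0,0]]}}

```text
time_s: 67.65
ee_pos: [0.6277, 0.1105, 0.1273]
ee_rot: [-1.041, 1.365, 1.18]
wrist_force: [0.1, -0.5, 0.4]
width: 0.0939
```

```bash
python3 - <<'E'
from h import *
go(.657,.044,.125,82)
E
```

```text
toolx [-0.1183  0.0058 -0.993 ] t 67.65 tcp [0.6277 0.1105 0.1273] yaw 81.4 q6 -1.32 turn -0.01 shift [-0.0016 -0.0384 -0.0617] F [ 0.06 -0.46  0.42] w 0.0939
```

Emit:
{"name": "servo_tool", "arguments": {"series": [[0,0.04,-0.02,0],[0,0.04,-0.02,0],[0,0.04,-0.02,0],[0,0.03,0,0],[0,0,0,0]]}}

```text
time_s: 68.15
ee_pos: [0.4651, 0.0733, 0.1426]
ee_rot: [-1.022, 1.38, 1.163]
wrist_force: [-0.1, 0.4, -0.3]
width: 0.0942
```

```bash
python3 g.py
```

```text
toolx [-0.1224  0.0055 -0.9925] t 68.15 tcp [0.4651 0.0733 0.1426] yaw 80.0 q6 -1.33 turn -0.035 shift [-0.0312 -0.1924  0.0073] F [-0.12  0.35 -0.27] w 0.0942
```

Emit:
{"name": "servo_tool", "arguments": {"series": [[0,-0.02,0,0],[0,-0.02,0,0],[0,-0.02,0,0],[0,-0.02,0,0],[0,-0.02,0,0],[0,-0.02,0,0],[0,-0.02,0,0],[0,-0.02,0,0],[0,-0.02,0,0],[0,0,0,0]]}}

```text
time_s: 69.15
ee_pos: [0.6529, 0.0373, 0.1185]
ee_rot: [-0.996, 1.395, 1.129]
wrist_force: [0.1, -0.6, 0.1]
width: 0.0939
```

```bash
python3 g.py
```

```text
toolx [-0.1185  0.0054 -0.9929] t 69.15 tcp [0.6529 0.0373 0.1185] yaw 77.8 q6 -1.36 turn -0.074 shift [-0.0319  0.      0.0165] F [ 0.15 -0.55  0.1 ] w 0.0939
```

Emit:
{"name": "servo_tool", "arguments": {"series": [[0,0.045,0,0],[0,0.045,0,0],[0,0.045,0,0],[0,0.045,0,0],[0,0,0,0]]}}

```text
time_s: 69.65
ee_pos: [0.4716, 0.0773, 0.1346]
ee_rot: [-0.981, 1.407, 1.12]
wrist_force: [0.0, -0.4, -0.9]
width: 0.094
```

```bash
python3 g.py
```

```text
toolx [-0.1247  0.0053 -0.9922] t 69.65 tcp [0.4716 0.0773 0.1346] yaw 76.9 q6 -1.27 turn -0.09 shift [-0.0388 -0.1855  0.0025] F [ 0.04 -0.35 -0.88] w 0.094
```

Emit:
{"name": "servo_tool", "arguments": {"series": [[0,-0.02,0,0],[0,-0.02,0,0],[0,-0.02,0,0],[0,-0.02,0,0],[0,-0.02,0,0],[0,-0.02,0,0],[0,-0.02,0,0],[0,-0.02,0,0],[0,-0.02,0,0],[0,0,0,0]]}}

```text
time_s: 70.65
ee_pos: [0.6552, 0.033, 0.112]
ee_rot: [-0.967, 1.412, 1.097]
wrist_force: [0.1, -0.3, -0.3]
width: 0.0942
```

```bash
python3 g.py
```

```text
toolx [-0.1185  0.0051 -0.9929] t 70.65 tcp [0.6552 0.033  0.112 ] yaw 75.5 q6 -1.32 turn -0.114 shift [-0.0381  0.0036  0.0204] F [ 0.11 -0.31 -0.35] w 0.0942
```

Emit:
{"name": "servo_tool", "arguments": {"series": [[0.04,0,0,0],[0.04,0,0,0],[0.02,0,0,0],[0,0,0,0],[0.004,0,0,0],[0.002,0,0,0]]}}

```text
time_s: 71.25
ee_pos: [0.6438, 0.0339, 0.0052]
ee_rot: [-0.962, 1.412, 1.086]
wrist_force: [-0.6, 0.6, -0.5]
width: 0.0939
```

```bash
python3 g.py
```

```text
toolx [-0.1136  0.0051 -0.9935] t 71.25 tcp [0.6438 0.0339 0.0052] yaw 74.9 q6 -1.31 turn -0.123 shift [-0.1455  0.0042  0.02  ] F [-0.65  0.58 -0.53] w 0.0939
```

Emit:
{"name": "servo_tool", "arguments": {"series": [[0.002,0,0,0],[0.002,0,0,0],[0.002,0.002,0,0],[0.002,0.002,0,0],[0.002,0.002,0,0],[0.002,0.002,0,0]]}}

```text
time_s: 71.85
ee_pos: [0.6412, 0.0354, 0.0016]
ee_rot: [-0.969, 1.398, 1.072]
wrist_force: [3.5, -1.5, 6.7]
width: 0.0936
```

```bash
python3 g.py
```

```text
toolx [-0.0943  0.0048 -0.9955] t 71.85 tcp [0.6412 0.0354 0.0016] yaw 74.8 q6 -1.31 turn -0.126 shift [-0.1493 -0.0011  0.0192] F [ 3.45 -1.5   6.72] w 0.0936
```

Emit:
{"name": "servo_tool", "arguments": {"series": [[0.0015,0.004,0,0],[0.0015,0.004,0,0],[0.0015,0.004,0,0],[0.0015,0.004,0,0],[0.0015,0.004,0,0],[0.0015,0.004,0,0]]}}

```text
time_s: 72.45
ee_pos: [0.6228, 0.0415, 0.0012]
ee_rot: [-0.975, 1.382, 1.058]
wrist_force: [5.9, -1.7, 6.8]
width: 0.0943
```

```bash
python3 g.py
```

```text
toolx [-0.0741  0.0053 -0.9972] t 72.45 tcp [0.6228 0.0415 0.0012] yaw 74.6 q6 -1.3 turn -0.129 shift [-0.151  -0.0231  0.0161] F [ 5.89 -1.68  6.81] w 0.0943
```

The inward drag while pressing works: the tilt fell from 0.114 to 0.074 at only 7 N. I'll continue.

Emit:
{"name": "servo_tool", "arguments": {"series": [[0.0015,0.003,0,0],[0.0015,0.003,0,0],[0.0015,0.003,0,0],[0.0015,0.003,0,0],[0.0015,0.003,0,0],[0.0015,0.003,0,0],[0.0015,0.003,0,0],[0.0015,0.003,0,0],[0.0015,0.003,0,0],[0.0015,0.003,0,0]]}}

```text
time_s: 73.45
ee_pos: [0.6045, 0.0492, 0.0004]
ee_rot: [-0.987, 1.351, 1.03]
wrist_force: [6.0, -1.9, 7.4]
width: 0.0941
```

```bash
python3 g.py
```

```text
toolx [-0.034   0.0058 -0.9994] t 73.45 tcp [6.045e-01 4.920e-02 4.000e-04] yaw 74.3 q6 -1.28 turn -0.134 shift [-0.1513 -0.0482  0.012 ] F [ 6.03 -1.93  7.39] w 0.0941
```

Emit:
{"name": "servo_tool", "arguments": {"series": [[0.0015,0.003,0,0],[0.0015,0.003,0,0],[0.0015,0.003,0,0],[0.0015,0.003,0,0],[0.0015,0.003,0,0],[0.0015,0.003,0,0],[0.0015,0.003,0,0],[0.0015,0.003,0,0]]}}

```text
time_s: 74.25
ee_pos: [0.5923, 0.0543, 0.0003]
ee_rot: [-1.006, 1.322, 1.006]
wrist_force: [5.8, -2.1, 9.4]
width: 0.0942
```

```bash
python3 g.py
```

```text
toolx [ 0.0027  0.0025 -1.    ] t 74.25 tcp [5.923e-01 5.430e-02 3.000e-04] yaw 74.4 q6 -1.27 turn -0.132 shift [-0.1495 -0.0665  0.0089] F [ 5.79 -2.1   9.43] w 0.0942
```

Emit:
{"name": "servo_tool", "arguments": {"series": [[0.0015,0.003,0,0],[0.0015,0.003,0,0],[0.0015,0.003,0,0],[0,0,0,0]]}}

```text
time_s: 74.65
ee_pos: [0.5882, 0.0562, 0.0009]
ee_rot: [-1.016, 1.31, 0.998]
wrist_force: [0.9, -0.9, 0.4]
width: 0.0938
```

Emit:
{"name": "servo_tool", "arguments": {"series": [[-0.03,0,0,0],[-0.05,0,0,0],[-0.05,0,0,0],[0,0,0,0.15],[0,0,0,0.15],[0,0,0,0.15],[0,0,0,0.15],[0,0,0,0.15],[0,0,0,0.15],[0,0,0,0.15],[0,0,0,0.02],[0,0,0,0]]}}

```text
time_s: 75.85
ee_pos: [0.5778, 0.0576, 0.1307]
ee_rot: [-0.177, 1.563, 0.178]
wrist_force: [0.3, -0.0, -0.1]
width: 0.0938
```

```bash
python3 - <<'E'
from h import *
go(.509,-.003,.1,12)
E
```

```text
toolx [ 3.e-04  5.e-04 -1.e+00] t 75.85 tcp [0.5778 0.0576 0.1307] yaw 13.0 q6 -0.19 turn 0.017 shift [ 0.0307 -0.045  -0.0799] F [ 0.3  -0.05 -0.06] w 0.0938
```

Emit:
{"name": "servo_tool", "arguments": {"series": [[0,-0.02,-0.04,0.017],[0,-0.025,-0.04,0],[0,0,0,0],[0,0,0,0]]}}

```text
time_s: 76.25
ee_pos: [0.5061, -0.0049, 0.129]
ee_rot: [-0.176, 1.566, 0.177]
wrist_force: [-0.1, -0.1, 0.4]
width: 0.0939
```

```bash
python3 - <<'E'
from h import *
go(.509,-.003,.06,12)
s=env.read_state(); print(s['ft_torque'])
im,d,p=cam('wrist'); np.savez('w12.npz',im=im,d=d,**p); save('w12.png',im); carr('w12')
go(.509,-.003,.06,12)
E
```

```text
toolx [-2.9e-03  8.0e-04 -1.0e+00] t 76.25 tcp [ 0.5061 -0.0049  0.129 ] yaw 12.9 q6 -0.31 turn 0.015 shift [0.069  0.0012 0.0034] F [-0.1  -0.14  0.37] w 0.0939
[-0.0307856  -0.05338129  0.03652968]
carrier [ 5.084e+02 -1.000e-01] [ 59.3 225.5] 12.0 0.0288 3133
toolx [-3.1e-03  7.0e-04 -1.0e+00] t 76.3 tcp [ 0.5062 -0.0047  0.1289] yaw 12.9 q6 -0.31 turn 0.015 shift [0.0689 0.001  0.0033] F [-0.3  -0.35  0.11] w 0.0938
```

Emit:
{"name": "servo_tool", "arguments": {"series": [[0.02,0.001,0.003,0.015],[0.035,0,0,0],[0.035,0,0,0],[0.02,0,0,0],[0.005,0,0,0],[0,0,0,0]]}}

```text
time_s: 76.9
ee_pos: [0.5132, 0.0005, 0.0107]
ee_rot: [-0.174, 1.563, 0.175]
wrist_force: [0.2, -0.6, 0.4]
width: 0.094
```

```bash
python3 - <<'E'
from h import *
go(.509,-.003,.005,12)
E
```

```text
toolx [ 6.e-04  8.e-04 -1.e+00] t 76.9 tcp [5.132e-01 5.000e-04 1.070e-02] yaw 12.7 q6 -0.29 turn 0.013 shift [ 0.0057 -0.0026 -0.0049] F [ 0.17 -0.56  0.43] w 0.094
```

Emit:
{"name": "servo_tool", "arguments": {"series": [[0.005,-0.0025,-0.005,0.012],[0,0,0,0],[0,0,0,0]]}}

```text
time_s: 77.2
ee_pos: [0.5103, -0.0029, 0.0077]
ee_rot: [-0.166, 1.56, 0.166]
wrist_force: [-0.1, 0.2, 0.1]
width: 0.0939
```

Emit:
{"name": "servo_tool", "arguments": {"series": [[0,0,0,0],[0,0,0,0],[0,0,0,0],[0,0,0,0],[0,0,0,0]], "fingers": 0.04, "force": 60}}

```text
time_s: 77.7
ee_pos: [0.5108, -0.0031, 0.0093]
ee_rot: [-0.166, 1.558, 0.165]
wrist_force: [-2.9, -1.1, -0.6]
width: 0.0599
```

```bash
cat > ft.py <<'E'
from h import *
F=[];T=[]
for i in range(8):
    env.read_camera('side'); s=env.read_state(); F.append(s['wrist_force']);T.append(s['ft_torque'])
R=Ro.from_rotvec(s['ee_rot']).as_matrix()
print('F',np.mean(F,0).round(3),'sd',np.std(F,0).round(2),'T world',np.mean(T,0).round(4),'sd',np.std(T,0).round(3)); print('T tool',(R.T@np.mean(T,0)).round(4)); go(.509,-.003,.005,12)
E
python3 ft.py
```

```text
F [-4.388 -0.792  3.595] sd [0.8  0.27 0.8 ] T world [-0.2907  1.1019  0.0504] sd [0.052 0.183 0.028]
T tool [-0.0519  1.1383 -0.0531]
toolx [ 6.1e-03  3.0e-04 -1.0e+00] t 78.1 tcp [ 0.5109 -0.0031  0.0093] yaw 12.1 q6 -0.29 turn 0.002 shift [ 0.0043  0.0005 -0.0018] F [-4.66 -0.92  4.27] w 0.0591
```

Emit:
{"name": "servo_tool", "arguments": {"series": [[-0.005,0,0,0],[-0.005,0,0,0],[-0.005,0,0,0],[0,0,0,0],[0,0,0,0],[0,0,0,0]]}}

```text
time_s: 78.7
ee_pos: [0.5105, -0.003, 0.0242]
ee_rot: [-0.166, 1.559, 0.166]
wrist_force: [0.0, 0.1, -8.5]
width: 0.0598
```

```bash
python3 ft.py; python3 - <<'E'
from h import *
im,d,p=cam('side'); save('s1.png',im[120:320,220:460])
E
```

```text
F [ 0.055  0.082 -7.88 ] sd [0.24 0.74 0.46] T world [-0.3304 -0.1473  0.0097] sd [0.022 0.022 0.037]
T tool [-0.0116 -0.0748 -0.3539]
toolx [ 5.6e-03  4.0e-04 -1.0e+00] t 79.1 tcp [ 0.5105 -0.0029  0.0242] yaw 12.1 q6 -0.29 turn 0.002 shift [ 0.0192  0.0003 -0.0016] F [-0.1  -0.01 -7.12] w 0.0598
```

View pics/s1.png

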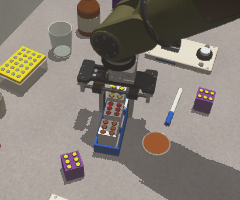

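```bash
cat > tilt.py <<'E'
from h import *
import sys
im,d,p=cam('wrist'); X=pts(d,p)
h=cv2.cvtColor(im,cv2.COLOR_RGB2HSV); z0=float(sys.argv[1]); m=(h[...,0]>100)&(h[...,0]<130)&(h[...,1]>110)&(abs(X[...,2]-z0)<.022)&(d>0)
c,lab,st,_=cv2.connectedComponentsWithStats(m.astype(np.uint8)); k=1+np.argmax(st[1:,4]); w=X[lab==k]
for _ in range(6):
    A=np.c_[w[:,:2]-[.509,-.003],np.ones(len(w))]; s=np.linalg.lstsq(A,w[:,2],rcond=None)[0]; r=w[:,2]-A@s; w=w[(r>-.0025)]
R=Ro.from_rotvec(env.read_state()['ee_rot']).as_matrix()
print('slopes world',s.round(4),'along tool y',(s[:2]@R[:2,1]).round(4),'along jaw',(s[:2]@R[:2,2]).round(4),len(w),r.std().round(4))
rc=cv2.minAreaRect((w[:,:2]*1000).astype(np.float32)); print(np.round(rc[0],1),np.round(rc[1],1),round(rc[2],1))
E
python3 tilt.py .046
```

```text
slopes world [ 0.0026 -0.0058  0.0437] along tool y -0.0062 along jaw 0.0013 5573 0.0007
[502.5  37.8] [ 60.2 145.6] 12.1
```

Emit:
{"name": "servo_tool", "arguments": {"series": [[0.005,0,0,0],[0.005,0,0,0],[0.004,0,0,0],[0.001,0,0,0],[0,0,0,0]]}}

```text
time_s: 79.7
ee_pos: [0.511, -0.003, 0.0094]
ee_rot: [-0.166, 1.558, 0.165]
wrist_force: [-0.9, -0.3, -5.7]
width: 0.0594
```

Emit:
{"name": "servo_tool", "arguments": {"series": [[0,0,0,0],[0,0,0,0],[0,0,0,0],[0,0,0,0]], "fingers": 0.08}}

```text
time_s: 80.1
ee_pos: [0.5124, -0.003, 0.0102]
ee_rot: [-0.166, 1.555, 0.165]
wrist_force: [0.8, -0.8, -0.0]
width: 0.0797
```

```bash
python3 tilt.py .03; python3 ft.py;  python3 - <<'E'
from h import *
go(.509-.208*.043,-.003+.978*.043,.008,12)
E
```

```text
slopes world [-0.0004  0.0004  0.0288] along tool y 0.0005 along jaw -0.0003 5460 0.0007
[503.   37.4] [ 59.8 145.6] 12.2
F [-0.038  0.082  0.032] sd [0.37 0.41 0.44] T world [-0.0388 -0.0852 -0.0039] sd [0.029 0.026 0.021]
T tool [ 0.0035 -0.0752 -0.0558]
toolx [ 9.4e-03  5.0e-04 -1.0e+00] t 80.55 tcp [ 0.5122 -0.003   0.0101] yaw 12.1 q6 -0.29 turn 0.001 shift [ 0.0051  0.0007 -0.0032] F [-0.25 -0.03 -1.04] w 0.0804
toolx [ 9.4e-03  5.0e-04 -1.0e+00] t 80.55 tcp [ 0.5122 -0.003   0.0101] yaw 12.1 q6 -0.29 turn 0.001 shift [ 0.002   0.0437 -0.0032] F [-0.25 -0.03 -1.04] w 0.0804
```

Emit:
{"name": "servo_tool", "arguments": {"series": [[0.001,0.013,-0.003,0],[0,0.013,0,0],[0,0.011,0,0],[0,0,0,0],[0,0,0,0]]}}

```text
time_s: 81.05
ee_pos: [0.5002, 0.0366, 0.0089]
ee_rot: [-0.167, 1.555, 0.166]
wrist_force: [-0.4, -1.0, -0.3]
width: 0.08
```

```bash
python3 - <<'E'
from h import *
go(.5092-.208*.0376,-.0029+.978*.0376,.008,12)
E
```

```text
toolx [ 9.1e-03  6.0e-04 -1.0e+00] t 81.05 tcp [0.5002 0.0366 0.0089] yaw 12.1 q6 -0.21 turn 0.003 shift [ 0.0009 -0.0029  0.0006] F [-0.35 -1.04 -0.28] w 0.08
```

Emit:
{"name": "servo_tool", "arguments": {"series": [[0.001,-0.003,0.0005,0],[0,0,0,0],[0,0,0,0]]}}

```text
time_s: 81.35
ee_pos: [0.5016, 0.0332, 0.0078]
ee_rot: [-0.166, 1.555, 0.166]
wrist_force: [-1.0, 0.7, -0.5]
width: 0.08
```

```bash
python3 ft.py
```

```text
F [-0.226 -0.013  0.029] sd [0.39 0.61 0.32] T world [-0.0215 -0.1193 -0.0097] sd [0.025 0.026 0.021]
T tool [ 0.0095 -0.1121 -0.0463]
toolx [ 9.4e-03  5.0e-04 -1.0e+00] t 81.75 tcp [0.5015 0.0335 0.0079] yaw 12.2 q6 -0.22 turn 0.003 shift [ 0.0029 -0.0373 -0.0003] F [-0.03 -0.89  0.45] w 0.0799
```

Emit:
{"name": "servo_tool", "arguments": {"series": [[0,0,0,0],[0,0,0,0],[0,0,0,0],[0,0,0,0]], "fingers": 0.04}}

```text
time_s: 82.15
ee_pos: [0.5018, 0.0336, 0.008]
ee_rot: [-0.167, 1.554, 0.166]
wrist_force: [-0.1, 0.2, -0.2]
width: 0.0596
```

Emit:
{"name": "servo_tool", "arguments": {"series": [[-0.005,0,0,0],[-0.01,0,0,0],[-0.01,0,0,0],[-0.01,0,0,0],[-0.01,0,0,0],[0,0,0,0],[0,0,0,0],[0,0,0,0]]}}

```text
time_s: 82.95
ee_pos: [0.4996, 0.0336, 0.056]
ee_rot: [-0.167, 1.558, 0.166]
wrist_force: [0.3, -0.1, -8.0]
width: 0.0593
```

```bash
python3 ft.py; python3 tilt.py .075
```

```text
F [-0.507 -0.063 -7.603] sd [0.59 0.39 0.29] T world [-0.0532 -0.0702 -0.0082] sd [0.024 0.037 0.037]
T tool [ 0.0079 -0.0574 -0.0669]
toolx [ 6.1e-03  5.0e-04 -1.0e+00] t 83.35 tcp [0.4996 0.0335 0.0559] yaw 12.2 q6 -0.22 turn 0.003 shift [ 0.051  -0.0377  0.0013] F [-0.99 -0.38 -6.94] w 0.0595
slopes world [-0.0021 -0.0003  0.0768] along tool y 0.0002 along jaw -0.0021 4393 0.0006
[495.   57.6] [ 60.1 108.5] 12.1
```

Emit:
{"name": "servo_tool", "arguments": {"series": [[-0.02,0,0,0],[-0.03,0,0,0],[-0.015,0,0,0],[0,0,0,0.08],[0,0,0,0.08],[0,0,0,0]]}}

```text
time_s: 84.0
ee_pos: [0.4987, 0.0335, 0.1232]
ee_rot: [-0.037, 1.566, 0.038]
wrist_force: [-0.0, -0.4, -8.3]
width: 0.0596
```

```bash
python3 - <<'E'
from h import *
go(.4652,-.312,.12,2.8)
E
```

```text
toolx [ 4.9e-03  6.0e-04 -1.0e+00] t 84.0 tcp [0.4987 0.0335 0.1232] yaw 2.7 q6 -0.05 turn -0.001 shift [ 0.0028 -0.3435 -0.0504] F [-0.02 -0.36 -8.26] w 0.0596
```

Emit:
{"name": "servo_tool", "arguments": {"series": [[0,-0.02,-0.003,0],[0,-0.035,-0.005,0],[0,-0.035,-0.005,0],[0,-0.035,-0.005,0],[0,-0.035,-0.005,0],[0,-0.035,-0.005,0],[0,-0.035,-0.005,0],[0,-0.035,-0.005,0],[0,-0.03,-0.005,0],[0,0,0,0],[0,0,0,0]]}}

```text
time_s: 85.1
ee_pos: [0.4704, -0.2747, 0.1202]
ee_rot: [-0.059, 1.568, 0.063]
wrist_force: [1.2, 0.2, -7.2]
width: 0.0599
```

```bash
python3 - <<'E'
from h import *
go(.4652,-.312,.12,2.8)
im,d,p=cam('wrist'); np.savez('w13.npz',im=im,d=d,**p); save('w13.png',im)
E
```

```text
toolx [ 0.0018  0.0021 -1.    ] t 85.1 tcp [ 0.4704 -0.2747  0.1202] yaw 4.5 q6 -0.68 turn 0.029 shift [ 0.0001 -0.037  -0.007 ] F [ 1.17  0.25 -7.24] w 0.0599
```

View pics/w13.png

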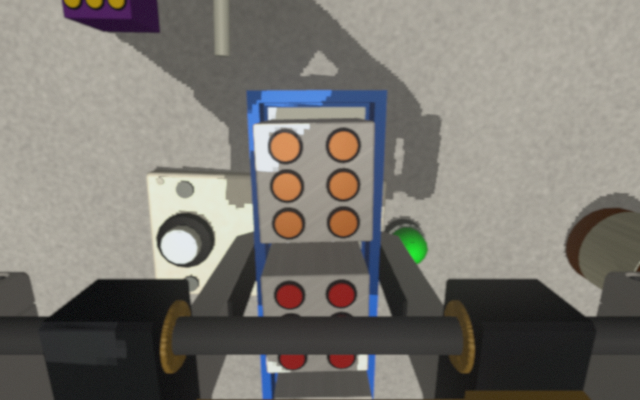

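```bash
python3 - <<'E'
from h import *
z=np.load('w13.npz'); p={k:z[k] for k in('fx','fy','cx','cy','R','t')}; X=pts(z['d'],p)
h=cv2.cvtColor(z['im'],cv2.COLOR_RGB2HSV); y,x=np.mgrid[:400,:640]
def hue(m,n):
    c,lab,st,ce=cv2.connectedComponentsWithStats(m.astype(np.uint8)); k=1+np.argmax(st[1:,4]); q=X[lab==k]
    zz=q[:,2]; (u,v),r=cv2.minEnclosingCircle(np.argwhere(lab==k)[:,::-1].astype(np.float32)); zt=np.percentile(zz,90)
    print(n,len(q),'pts mean',q.mean(0).round(4),'ztop',zt.round(4),'circle ray',ray(p,u,v,zt).round(4),'px',round(u),round(v),round(r,1)); return 
hue((abs(x-185)<30)&(abs(y-240)<30)&(X[...,2]>.027),'button')
hue((abs(x-180)<40)&(abs(y-240)<40)&(h[...,1]<60)&(h[...,2]>160)&(X[...,2]>.024),'buttonwhite')
hue((abs(x-408)<40)&(abs(y-245)<40)&(h[...,0]>45)&(h[...,0]<75)&(h[...,1]>120),'lamp')
for v in range(240,241):
    print([tuple((X[v,u]*1000).round(0)) for u in range(155,216,5)])
E
```

```text
button 2270 pts mean [ 0.3678 -0.3134  0.0349] ztop 0.0392 circle ray [ 0.3694 -0.3111  0.0392] px 183 241 28.5
buttonwhite 975 pts mean [ 0.366  -0.3162  0.0391] ztop 0.0396 circle ray [ 0.3662 -0.3157  0.0396] px 179 246 18.6
lamp 638 pts mean [ 0.5506 -0.3014  0.0345] ztop 0.038 circle ray [ 0.5462 -0.3028  0.038 ] px 408 246 19.0
[(np.float64(337.0), np.float64(-322.0), np.float64(17.0)), (np.float64(347.0), np.float64(-317.0), np.float64(28.0)), (np.float64(355.0), np.float64(-312.0), np.float64(38.0)), (np.float64(359.0), np.float64(-311.0), np.float64(39.0)), (np.float64(363.0), np.float64(-311.0), np.float64(39.0)), (np.float64(367.0), np.float64(-311.0), np.float64(38.0)), (np.float64(371.0), np.float64(-310.0), np.float64(40.0)), (np.float64(375.0), np.float64(-310.0), np.float64(39.0)), (np.float64(378.0), np.float64(-311.0), np.float64(37.0)), (np.float64(379.0), np.float64(-314.0), np.float64(29.0)), (np.float64(384.0), np.float64(-313.0), np.float64(29.0)), (np.float64(387.0), np.float64(-314.0), np.float64(28.0)), (np.float64(388.0), np.float64(-317.0), np.float64(18.0))]
```

Emit:
{"name": "servo_tool", "arguments": {"series": [[0,-0.02,-0.004,0.028],[0,-0.016,-0.003,0],[0,0,0,0],[0,0,0,0],[0,0,0,0]]}}

```text
time_s: 85.65
ee_pos: [0.4664, -0.3092, 0.1197]
ee_rot: [-0.043, 1.569, 0.048]
wrist_force: [0.2, -1.0, -8.7]
width: 0.0598
```

```bash
python3 - <<'E'
from h import *
go(.4654,-.3123,.06,2.8)
E
```

```text
toolx [ 0.001   0.0033 -1.    ] t 85.65 tcp [ 0.4664 -0.3092  0.1197] yaw 3.3 q6 -0.71 turn 0.009 shift [ 0.0597 -0.0033 -0.0013] F [ 0.19 -0.98 -8.73] w 0.0598
```

Emit:
{"name": "servo_tool", "arguments": {"series": [[0.015,-0.003,-0.001,0.009],[0.02,0,0,0],[0.012,0,0,0],[0.005,0,0,0],[0,0,0,0],[0,0,0,0]]}}

```text
time_s: 86.25
ee_pos: [0.4658, -0.3106, 0.0634]
ee_rot: [-0.036, 1.57, 0.042]
wrist_force: [0.3, 0.6, -8.3]
width: 0.0595
```

```bash
python3 - <<'E'
from h import *
go(.4654,-.3123,.053,2.8)
E
```

```text
toolx [ 4.e-04  4.e-03 -1.e+00] t 86.25 tcp [ 0.4658 -0.3106  0.0634] yaw 2.9 q6 -0.71 turn 0.001 shift [ 0.0104 -0.0017 -0.0005] F [ 0.33  0.59 -8.26] w 0.0595
```

Emit:
{"name": "servo_tool", "arguments": {"series": [[0.004,-0.0017,0,0],[0.003,0,0,0],[0.002,0,0,0],[0,0,0,0],[0,0,0,0]]}}

```text
time_s: 86.75
ee_pos: [0.4666, -0.313, 0.0553]
ee_rot: [-0.038, 1.568, 0.041]
wrist_force: [-0.1, -0.1, -7.3]
width: 0.0598
```

```bash
python3 ft.py; python3 tilt.py .076
```

```text
F [ 0.018 -0.016 -7.715] sd [0.51 0.3  0.41] T world [-0.0597 -0.0612  0.004 ] sd [0.027 0.024 0.025]
T tool [-0.0043 -0.0581 -0.0627]
toolx [ 0.0025  0.0023 -1.    ] t 87.15 tcp [ 0.4666 -0.3129  0.0552] yaw 2.9 q6 -0.71 turn -0.159 shift [0.051  0.2943 0.1058] F [-0.29  0.24 -7.86] w 0.0596
slopes world [-0.0062  0.0027  0.0767] along tool y 0.003 along jaw -0.006 4448 0.0007
[ 466.1 -288.4] [ 59.9 109.3] 3.0
```

Emit:
{"name": "servo_tool", "arguments": {"series": [[0.001,0,0,0],[0.001,0,0,0],[0,0,0,0]]}}

```text
time_s: 87.5
ee_pos: [0.4666, -0.313, 0.0531]
ee_rot: [-0.038, 1.568, 0.041]
wrist_force: [-0.8, -0.2, -7.8]
width: 0.0594
```

Emit:
{"name": "servo_tool", "arguments": {"series": [[0.001,0,0,0],[0,0,0,0],[0,0,0,0]]}}

```text
time_s: 87.8
ee_pos: [0.4668, -0.3131, 0.0532]
ee_rot: [-0.038, 1.567, 0.041]
wrist_force: [0.5, -0.4, -7.6]
width: 0.0594
```

```bash
python3 ft.py
```

```text
F [-0.032 -0.172 -7.528] sd [0.28 0.22 0.6 ] T world [-0.0843 -0.1011  0.0169] sd [0.025 0.029 0.018]
T tool [-0.0173 -0.0967 -0.0893]
toolx [ 0.003   0.0018 -1.    ] t 88.2 tcp [ 0.4667 -0.3131  0.0532] yaw 2.9 q6 -0.71 turn -0.159 shift [0.0489 0.2945 0.1057] F [ 0.48  0.08 -7.41] w 0.0591
```

Emit:
{"name": "servo_tool", "arguments": {"series": [[0.001,0,0,0],[0.001,0,0,0],[0,0,0,0]]}}

```text
time_s: 88.5
ee_pos: [0.4668, -0.3132, 0.0533]
ee_rot: [-0.039, 1.567, 0.041]
wrist_force: [0.2, 0.2, -7.5]
width: 0.0594
```

```bash
python3 ft.py
```

```text
F [-0.544  0.585 -4.48 ] sd [0.42 0.48 1.12] T world [ 0.0126 -0.0154  0.0117] sd [0.058 0.038 0.017]
T tool [-0.0116 -0.016   0.0119]
toolx [ 0.0034  0.0014 -1.    ] t 88.9 tcp [ 0.4669 -0.3133  0.0531] yaw 2.9 q6 -0.71 turn -0.159 shift [0.0487 0.2947 0.1056] F [-0.53  0.43 -4.28] w 0.0594
```

Weight is transferring to the saddle. Release gently, still straddling.

Emit:
{"name": "servo_tool", "arguments": {"series": [[0.0005,0,0,0],[0,0,0,0],[0,0,0,0]], "force": 5}}

```text
time_s: 89.2
ee_pos: [0.4669, -0.3133, 0.053]
ee_rot: [-0.039, 1.567, 0.041]
wrist_force: [-1.8, 0.6, -2.6]
width: 0.0604
```

Emit:
{"name": "servo_tool", "arguments": {"series": [[0,0,0,0],[0,0,0,0],[0,0,0,0],[0,0,0,0]], "fingers": 0.066}}

```text
time_s: 89.6
ee_pos: [0.4679, -0.3141, 0.054]
ee_rot: [-0.04, 1.564, 0.039]
wrist_force: [-0.4, -0.2, -0.3]
width: 0.0661
```

```bash
python3 tilt.py .075; python3 ft.py; python3 tilt.py .075
```

```text
slopes world [0.0004 0.0002 0.0739] along tool y 0.0001 along jaw 0.0004 4448 0.0007
[ 466.4 -289.2] [ 60.1 110.6] 3.0
F [-0.012 -0.101  0.208] sd [0.39 0.26 0.41] T world [-0.0284 -0.0819  0.0054] sd [0.019 0.026 0.027]
T tool [-0.0055 -0.0804 -0.0324]
toolx [ 5.7e-03 -4.0e-04 -1.0e+00] t 90.05 tcp [ 0.4677 -0.3139  0.0538] yaw 2.9 q6 -0.71 turn -0.159 shift [0.0489 0.2956 0.1048] F [ 0.05 -0.    0.41] w 0.0662
slopes world [0.0003 0.0002 0.074 ] along tool y 0.0002 along jaw 0.0003 4414 0.0006
[ 466.4 -289.2] [ 60.1 109.9] 3.0
```

The carrier stays level on its own (slopes under 0.001). Rise clear, turn, and close the fingers for the button.

Emit:
{"name": "servo_tool", "arguments": {"series": [[0,0,-0.002,0],[0,0,0,0],[-0.01,0,0,0],[-0.03,0,0,0],[-0.05,0,0,0],[-0.05,0,0,0],[-0.03,0,0,0],[0,0,0,0],[0,0,0,0]], "fingers": 0.08}}

```text
time_s: 91.0
ee_pos: [0.4637, -0.3134, 0.2341]
ee_rot: [-0.04, 1.564, 0.039]
wrist_force: [0.6, 0.3, -0.2]
width: 0.0797
```

Emit:
{"name": "servo_tool", "arguments": {"series": [[0,0,-0.03,0],[0,0,-0.04,0],[0,0,-0.03,0],[0,0,0,0.15],[0,0,0,0.15],[0,0,0,0.15],[0,0,0,0.15],[0,0,0,0.15],[0,0,0,0.15],[0,0,0,0.15],[0,0,0,0.15],[0,0,0,0.15]], "fingers": 0}}

```text
time_s: 92.2
ee_pos: [0.3557, -0.3144, 0.2208]
ee_rot: [1.017, 1.34, -1.007]
wrist_force: [0.3, 0.1, 0.0]
width: 0.0006
```

Emit:
{"name": "servo_tool", "arguments": {"series": [[0,0,0,0.15],[0,0,0,0.06],[0,0,0,0],[0,0,0,0]]}}

```text
time_s: 92.6
ee_pos: [0.3544, -0.3131, 0.2168]
ee_rot: [1.178, 1.258, -1.17]
wrist_force: [0.6, -0.1, -0.3]
width: 0.0005
```

```bash
python3 - <<'E'
from h import *
go(.3661,-.3159,.06,-87)
im,d,p=cam('wrist'); save('w14.png',im); np.savez('w14.npz',im=im,d=d,**p); X=pts(d,p)
c=np.array(p['R'])@np.array([.3661,-.3159,.04])+np.array(p['t']); print('button px',p['fx']*c[0]/c[2]+p['cx'],p['fy']*c[1]/c[2]+p['cy'])
E
```

```text
toolx [-0.0139  0.0195 -0.9997] t 92.6 tcp [ 0.3544 -0.3131  0.2168] yaw -86.9 q6 0.71 turn 0.001 shift [0.1565 0.0135 0.0066] F [ 0.63 -0.11 -0.31] w 0.0005
button px 322.88015427865435 169.06460625169507
```

View pics/w14.png

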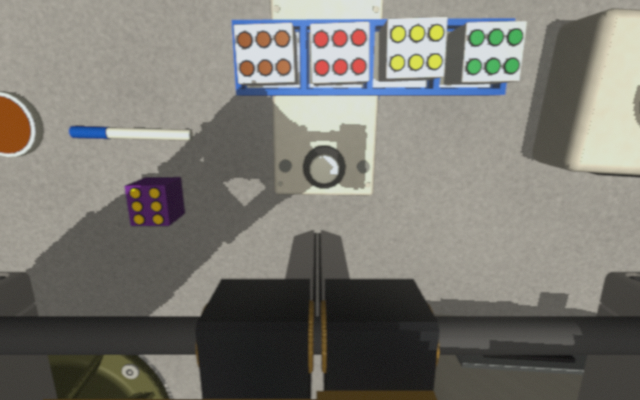

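```bash
cat > chk.py <<'E'
from h import *
import sys
z=np.load(sys.argv[1]+'.npz'); p={k:z[k] for k in('fx','fy','cx','cy','R','t')}; X=pts(z['d'],p)
y,x=np.mgrid[:400,:640]
for n,u,v in [('a',266,55),('r',340,53),('y',415,48),('g',492,53)]:
    m=(abs(x-u)<22)&(abs(y-v)<22); w=X[m]; w=w[w[:,2]>.09]
    A=np.c_[w[:,:2]-w[:,:2].mean(0),np.ones(len(w))]; s=np.linalg.lstsq(A,w[:,2],rcond=None)[0]; print(n,'slope',s[:2].round(3),'z',s[2].round(4),'res',(w[:,2]-A@s).std().round(4)); seg(X,u,v,36,.095,.125,n)
E
python3 chk.py w14
```

```text
a slope [-0.612 -0.744] z 0.1102 res 0.0198
a [ 464.6 -265.7] [42.4 44.2] 4.4 z 108.2 3522
r slope [-0.426  0.101] z 0.1095 res 0.0158
r [ 468.  -322.6] [42.4 43.9] 5.1 z 108.3 3511
y slope [-0.643  0.799] z 0.11 res 0.0169
y [ 474.2 -379.2] [42.2 44.3] 4.7 z 108.2 3729
g slope [-0.374  0.734] z 0.1093 res 0.0118
g [ 474.3 -437. ] [42.  44.9] 4.1 z 108.1 3898
```

Emit:
{"name": "servo_tool", "arguments": {"series": [[0.02,0.0125,0.0065,0],[0.04,0,0,0],[0.04,0,0,0],[0.03,0,0,0],[0.015,0,0,0],[0,0,0,0],[0,0,0,0]]}}

```text
time_s: 93.35
ee_pos: [0.3656, -0.3162, 0.0665]
ee_rot: [1.169, 1.263, -1.161]
wrist_force: [0.1, -0.3, -0.1]
width: 0.0005
```

```bash
python3 - <<'E'
from h import *
go(.3661,-.3159,.042,-87)
E
```

```text
toolx [-0.0133  0.0188 -0.9997] t 93.35 tcp [ 0.3656 -0.3162  0.0665] yaw -86.3 q6 0.71 turn 0.012 shift [0.0245 0.0008 0.0002] F [ 0.14 -0.29 -0.09] w 0.0005
```

Emit:
{"name": "servo_tool", "arguments": {"series": [[0.01,0,0,0],[0.01,0,0,0],[0.003,0,0,0],[0,0,0,0],[0.002,0,0,0],[0.002,0,0,0],[0,0,0,0]]}}

```text
time_s: 94.05
ee_pos: [0.3665, -0.3169, 0.0402]
ee_rot: [1.167, 1.258, -1.16]
wrist_force: [-0.3, 0.5, 1.4]
width: 0.0006
```

Emit:
{"name": "servo_tool", "arguments": {"series": [[0.002,0,0,0],[0.002,0,0,0],[0.002,0,0,0],[0,0,0,0]]}}

```text
time_s: 94.45
ee_pos: [0.3667, -0.3171, 0.0344]
ee_rot: [1.167, 1.257, -1.16]
wrist_force: [0.4, 1.2, 4.1]
width: 0.0003
```

```bash
python3 - <<'E'
from h import *
go(.3661,-.3159,.033,-87)
E
```

```text
toolx [-0.009   0.0145 -0.9999] t 94.45 tcp [ 0.3667 -0.3171  0.0344] yaw -86.2 q6 0.71 turn 0.014 shift [ 0.0015 -0.0005 -0.0012] F [0.42 1.18 4.13] w 0.0003
```

Emit:
{"name": "servo_tool", "arguments": {"series": [[0.0015,0,0,0],[0.0015,0,0,0]]}}

```text
time_s: 94.65
ee_pos: [0.367, -0.3173, 0.0335]
ee_rot: [1.167, 1.256, -1.159]
wrist_force: [-10.7, 9.0, 34.6]
width: 0.0005
```

```bash
python3 - <<'E'
from h import *
go(.3661,-.3159,.033,-87)
E
```

```text
toolx [-0.0086  0.0141 -0.9999] t 94.65 tcp [ 0.367  -0.3173  0.0335] yaw -86.2 q6 0.71 turn 0.014 shift [ 0.0006 -0.0008 -0.0014] F [-10.75   9.05  34.56] w 0.0005
```

The button is bottomed: force jumped from 4 to 35 N at 33.5 mm. Retract and do the final check.

Emit:
{"name": "servo_tool", "arguments": {"series": [[-0.005,0,0,0],[-0.02,0,0,0],[-0.05,0,0,0],[-0.05,0,0,0],[-0.03,0,0,0],[0,0,0,0],[0,0,0,0],[0,0,0,0],[0,0,0,0]]}}

```text
time_s: 95.55
ee_pos: [0.3673, -0.3185, 0.1913]
ee_rot: [1.168, 1.261, -1.16]
wrist_force: [-0.6, 0.5, -1.1]
width: 0.0005
```

```bash
python3 - <<'E'
from h import *
go()
im,d,p=cam('wrist'); save('w15.png',im); np.savez('w15.npz',im=im,d=d,**p); X=pts(d,p)
R=np.array(p['R']);t=np.array(p['t'])
h=cv2.cvtColor(im,cv2.COLOR_RGB2HSV); m=(h[...,0]>100)&(h[...,0]<130)&(h[...,1]>110)&(abs(X[...,2]-.0745)<.004)&(d>0)
w=X[m]; A=np.c_[w[:,:2]-w[:,:2].mean(0),np.ones(len(w))]; s=np.linalg.lstsq(A,w[:,2],rcond=None)[0]; print('rim',s.round(4),len(w)); rc=cv2.minAreaRect((w[:,:2]*1000).astype(np.float32)); print(rc)
for n,q in dict(a=(.4646,-.2657),r=(.468,-.3226),y=(.4742,-.3792),g=(.4743,-.437)).items():
    k=(np.hypot(X[...,0]-q[0],X[...,1]-q[1])<.018)&(abs(X[...,2]-.108)<.008); w=X[k]; A=np.c_[w[:,:2]-w[:,:2].mean(0),np.ones(len(w))]; print(n,len(w),np.linalg.lstsq(A,w[:,2],rcond=None)[0].round(4))
b=(np.hypot(X[...,0]-.366,X[...,1]+.316)<.008); print('button z',np.median(X[b][:,2]).round(4))
E
```

```text
toolx [-0.0117  0.0173 -0.9998] t 95.55 tcp [ 0.3673 -0.3185  0.1913] yaw -86.2 q6 0.71 turn 0 shift [0. 0. 0.] F [-0.63  0.53 -1.11] w 0.0005
rim [ 0.0003 -0.0004  0.0739] 3546
((469.7303466796875, -350.36090087890625), (59.56683349609375, 231.7237548828125), 3.1488611698150635)
a 2230 [ 0.0042 -0.0011  0.1085]
r 2240 [-3.000e-04 -1.000e-04  1.085e-01]
y 2288 [-0.0012  0.002   0.1085]
g 2301 [0.0006 0.0002 0.1085]
button z 0.0393
```

View pics/w15.png

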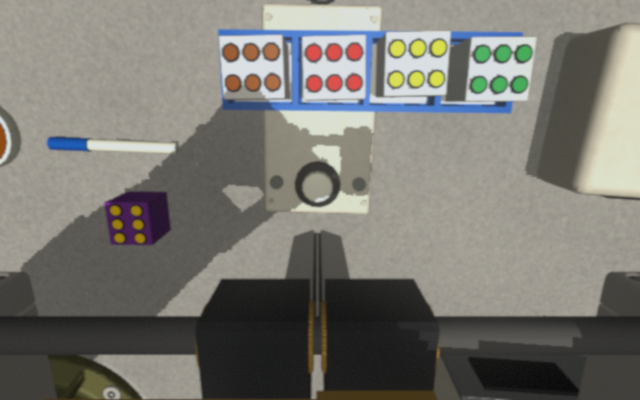

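```bash
python3 -c "
from workcell import env
print(env.job_done())"
```

```text
the job is handed in; nothing more can be done
None
```

I carried out all the steps and handed the job in at about 96 s of the 208 s allowed; no verdict is reported.

**What I did**
- **Blocks:** all four were present, and each now sits home in its own pocket.
- **Balance:** a first trial lift at the carrier's middle showed the balance point about 38 mm from its centre, toward the amber end. I regripped there, and the second lift, 48 mm high, was level.
- **Placing:** the carrier lies across the saddle of the right rocker, the one with the green lamp.
- **Button:** I pressed its start button once down to the stop, where the force jumped from 4 to 35 N, then backed away. I never went near the left rocker's button or deliberately touched a bystander.

**Last checks, by the wrist camera**
- **Level:** the carrier's slopes are below 0.001, and its rim is at 74 mm as expected for lying on the saddle.
- **Position:** it is square to about 0.3° and roughly 2 mm off the saddle's centre line.
- **Blocks:** all four tops are at 108.5 mm with slopes up to 0.004. Yellow sits about 3 mm off centre in its pocket, within the 8 mm limit.
- **Button:** it is back up at 39 mm.

**What disagreed or went wrong**
- The tool tilt drifted up to 0.13 rad during fast moves. I corrected it by lightly dragging the fingertips on bare bench before gripping the carrier. The amber block went into its pocket slightly tilted and settled flat.
- One slope fit of the block tops gave nonsense because of stray depth points. Their heights and outlines were right, and the refit afterwards was clean.
- I did not re-measure the bystanders' positions at the end.

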